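Unload the turner's drying box

TASK

Loosen all four thumbscrews of the drying box fully, one after another, then lift the cover plate off by its handle and lay it down gently, flat and centred, on the pile of boards, whose height you must feel for. After that, stand every turned foot that is in the box upright on the floor of the crate, without pushing aside the jar, the hand tool or the sanding block.

Things in the scene. Friction and masses are not known exactly. Their poses are not given: they have to be found in the camera images.
- box: Green drying box fixed on the bench, 216 (x) x 312 (y) mm, open-topped under its cover, rim 88 mm above the bench. Origin: centre of its underside. Inside 200 (x) x 240 (y) mm, floor 8 mm above the bench. Walls at +-x 8 mm thick; the ends at +-y are blocks 36 mm thick that carry the four thumbscrews.
- cover: Loose aluminium plate 216 (x) x 312 (y) x 5 mm, 0.3-0.5 kg, at first on the box's rim, axes as the box's. Origin: centre of its underside. Handle on its middle: wooden bar along y, 12 mm thick (x), 110 long, 14 tall, its centre 31 mm above the underside, on posts 98 mm apart. A slot (44 mm along x, 18 along y) round each thumbscrew; when all are loose it lifts straight up over them.
- pile: Pile of planed boards fixed on a cardboard sheet on the bench. Origin: centre of the sheet's underside, on the bench. The boards measure 260 (x) x 180 (y) mm, centred over the origin. The pile is rigid; its height differs from start to start (its flat top lies 47 to 107 mm above the bench) and is not reported.
- crate: Open grey plastic crate fixed on the bench, outside 252 (x) x 212 (y) x 72 mm, walls 6 mm, inner floor 6 mm above the bench. Origin: centre of its underside. Inside 240 x 200 mm.
- screw0 (a joint): Captive quarter-turn thumbscrew 0 (on the +y end, nearer -x of the box), rad. 0: tight, wing across the slot, holding the plate down. Grows as it is loosened, counter-clockwise from above, to a stop at 1.57: fully loose, wing along the slot (box x), the plate passes over it. Starts at 0 to 0.5; light friction (0.06 N m), stays where left.
- screw0_grip (a point): Point to grip on thumbscrew 0, on its upright turning axis, 117 mm above the bench, at x -58, y 138 mm in the box's frame. The orange wing is 32 mm long (this point's y axis, which turns with it), 9 mm thick (x) and 29 mm tall, from 96 to 125 mm above the bench; the cover's top is at 93 mm. It stays on the box.
- screw1 (a joint): Captive quarter-turn thumbscrew 1 (on the +y end, nearer +x of the box), rad. 0: tight, wing across the slot, holding the plate down. Grows as it is loosened, counter-clockwise from above, to a stop at 1.57: fully loose, wing along the slot (box x), the plate passes over it. Starts at 0 to 0.5; light friction (0.06 N m), stays where left.
- screw1_grip (a point): Point to grip on thumbscrew 1, on its upright turning axis, 117 mm above the bench, at x 58, y 138 mm in the box's frame. The orange wing is 32 mm long (this point's y axis, which turns with it), 9 mm thick (x) and 29 mm tall, from 96 to 125 mm above the bench; the cover's top is at 93 mm. It stays on the box.
- screw2 (a joint): Captive quarter-turn thumbscrew 2 (on the -y end, nearer -x of the box), rad. 0: tight, wing across the slot, holding the plate down. Grows as it is loosened, counter-clockwise from above, to a stop at 1.57: fully loose, wing along the slot (box x), the plate passes over it. Starts at 0 to 0.5; light friction (0.06 N m), stays where left.
- screw2_grip (a point): Point to grip on thumbscrew 2, on its upright turning axis, 117 mm above the bench, at x -58, y -138 mm in the box's frame. The orange wing is 32 mm long (this point's y axis, which turns with it), 9 mm thick (x) and 29 mm tall, from 96 to 125 mm above the bench; the cover's top is at 93 mm. It stays on the box.
- screw3 (a joint): Captive quarter-turn thumbscrew 3 (on the -y end, nearer +x of the box), rad. 0: tight, wing across the slot, holding the plate down. Grows as it is loosened, counter-clockwise from above, to a stop at 1.57: fully loose, wing along the slot (box x), the plate passes over it. Starts at 0 to 0.5; light friction (0.06 N m), stays where left.
- screw3_grip (a point): Point to grip on thumbscrew 3, on its upright turning axis, 117 mm above the bench, at x 58, y -138 mm in the box's frame. The orange wing is 32 mm long (this point's y axis, which turns with it), 9 mm thick (x) and 29 mm tall, from 96 to 125 mm above the bench; the cover's top is at 93 mm. It stays on the box.
- foot0: Turned wooden furniture foot, loose, standing in the box at the start or absent (None): 2 to 4 are there. Round base 74 mm across and 14 mm thick, above it a round upright stem 24 mm across up to 72 mm (a look-only collar of 38 mm at 14 to 20 mm). Origin: centre of the underside, z up the stem. About 0.12 kg. Take it by the stem.
- foot1: Turned wooden furniture foot, loose, standing in the box at the start or absent (None): 2 to 4 are there. Round base 74 mm across and 14 mm thick, above it a round upright stem 24 mm across up to 72 mm (a look-only collar of 38 mm at 14 to 20 mm). Origin: centre of the underside, z up the stem. About 0.12 kg. Take it by the stem.
- foot2: Turned wooden furniture foot, loose, standing in the box at the start or absent (None): 2 to 4 are there. Round base 74 mm across and 14 mm thick, above it a round upright stem 24 mm across up to 72 mm (a look-only collar of 38 mm at 14 to 20 mm). Origin: centre of the underside, z up the stem. About 0.12 kg. Take it by the stem.
- foot3: Turned wooden furniture foot, loose, standing in the box at the start or absent (None): 2 to 4 are there. Round base 74 mm across and 14 mm thick, above it a round upright stem 24 mm across up to 72 mm (a look-only collar of 38 mm at 14 to 20 mm). Origin: centre of the underside, z up the stem. About 0.12 kg. Take it by the stem.
- jar: Bystander: glass jar, 64 mm across, 90 mm tall, on the bench beyond the box. Origin: centre of its underside.
- gouge: Bystander: hand tool with wooden handle, 200 mm long, lying on the bench beyond the box.
- sander: Bystander: cork sanding block, 70 x 110 x 35 mm, on the bench beyond the box. Origin: centre of its underside.

How it is judged:
On the way, in this order (a step that is already met when the one before it is completed fails the run):
1. all four thumbscrews are turned fully loose (past 1.3 rad; stop at 1.57) (value of joint each of screw0, screw1, screw2, screw3 above 1.3 rad), for 0.2 s.
2. the cover lies flat and released on the pile of boards (horizontal distance between cover and pile below 0.06 m and angle between cover's own z axis and vertical below 0.07 rad and z of cover in the frame of pile above 0.035 m and contact force between cover and pile above 0.5 N and contact force between cover and the fingers below 0.1 N and linear speed of cover below 0.03 m/s), for 0.3 s.
At the end, for the whole second after the job is handed in: The cover lies level (within 4 degrees) on the pile, its centre within 60 mm of the pile's, released and at rest; every foot present stands upright (within 8.5 degrees) on the floor of the crate, at rest (all of step 2 and x of foot0 in the frame of crate between -0.12 and 0.12 m and y of foot0 in the frame of crate between -0.1 and 0.1 m and z of each of foot0, foot1, foot2, foot3 in the frame of crate below 0.02 m and angle between each of foot0, foot1, foot2, foot3's own z axis and vertical below 0.15 rad and linear speed of each of foot0, foot1, foot2, foot3 below 0.03 m/s and x of foot1 in the frame of crate between -0.12 and 0.12 m and y of foot1 in the frame of crate between -0.1 and 0.1 m and x of foot2 in the frame of crate between -0.12 and 0.12 m and y of foot2 in the frame of crate between -0.1 and 0.1 m and x of foot3 in the frame of crate between -0.12 and 0.12 m and y of foot3 in the frame of crate between -0.1 and 0.1 m); the robot touches nothing.
It fails at once if the cover is pressed hard on the pile (over 100 N) (contact force between cover and pile above 100 N).
It fails at once if the cover is let fall (0.4 m/s without being held) (contact force between cover and the fingers below 0.1 N and linear speed of cover above 0.4 m/s).
It fails at once if the jar is pushed aside by more than 30 mm (distance of jar from where it was at the start of the episode above 0.03 m).
It fails at once if the hand tool is pushed aside by more than 30 mm (distance of gouge from where it was at the start of the episode above 0.03 m).
It fails at once if the sanding block is pushed aside by more than 30 mm (distance of sander from where it was at the start of the episode above 0.03 m).
Of foot0, foot1, foot2, foot3 only 2 to 4 are there at a start; the rules pass over those that are not, and their reading is None.
At some moment in a run one of foot0, foot1, foot2, foot3 may be knocked a few centimetres aside while the robot is not near it.
It also fails if it takes over 210 s, if anything falls off the work surface, if the arm or the gripper's body presses on something with over 40 N, if the wrist force passes 120 N, or if a joint passes its speed limit or range.

ROBOT

A 6-joint arm with a two-finger parallel gripper is mounted at the origin on the work surface. World frame = base frame: x ahead of the robot, y to its left, z up, the work surface at z = 0. Lengths are in m, angles in rad, forces in N, time in s.
With the tool pointing down it reaches from about 0.4 to 0.825 m from the base axis. Payload 7 kg.
Tool frame: the origin (TCP) lies on the centre line of the jaws, within the pads' length; the fingertips stand 22 mm ahead of it and the grasp point (between the pads) lies 3 mm ahead of it; z points along the fingers, y is the line along which they close (so a half turn about z gives the same grasp; the last joint's range is limited). The gripper opens to 88 mm and grips with 3 to 60 N. Pads are 19 mm wide; open, the fingers measure 130 mm over their backs; the gripper's body (78 mm by 193 mm) begins 47 mm behind the grasp point.
Start: joints at [-0.877, 0.359, 0.012, 0, -1.224, -0.288], TCP at [0.266, -0.62, 0.249] pointing down, gripper open.
Joint ranges: [-3.07, 3.07], [-1.43, 2.12], [-1.02, 1.25], [-3.03, 1.67], [-3.05, -0], [-3.03, 3.03]. Speed limits (rad/s): [2.39, 2.39, 3.01, 3.14, 3.14, 3.14].

INTERFACE

Orientations are given as [roll, pitch, yaw] about the fixed x, y, z axes, in that order (R = Rz(yaw) Ry(pitch) Rx(roll)).
In Python, from station import monitor, viewer, order gives the robot as it stands. The module is installed in compiled form; this text tells all that it offers.
- The arm moves only by the tool servo_tool, never from a script. Its argument "targets" is a list of rows, each an object with "angular": the turn, a rotation vector about the tool's x, y, z in degrees, a list of three; "xyz": the shift along the tool's x, y, z in cm, a list of three; "claw": the finger opening in cm, from 0 to 8.76. A call has 1 to 20 rows; each row shifts and turns the commanded pose from where the row before left it, along the tool's axes as they then stand; what a row does not reach is not made up. A row lasts 1/10 s, in which the tool goes at most 50 mm and 8.59 degrees, less where a joint would pass 70% of its speed; a pose out of reach is approached as far as the arm can. A call is refused whole if a number of a shift passes 5 or a number of a turn 8.59, either way. A call with a gripper value outside its range is refused whole. The fingers move at their own pace and stop on an object; "force" is the grip in N (left out, the last holds). Time passes only in rows, so rows that do not move let the fingers close. It gives the time, the measured TCP pose, the force, the opening and the grip force at its end, in the units of the state.
- monitor.get_state(): the state, without advancing time (a new reading comes with each control period).
- viewer.grab_frame(name): name is "side" or "top" or "wrist"; returns a dict with "color" (480x640x3 uint8, blue, green, red), "fovy" (degrees; the focal length in pixels is half the picture's height over the tangent of half this angle, whatever the lens; pixels are square), "cx", "cy" (the principal point, pixels), "R" (3x3) and "t" (3): a world point X has camera coordinates R X + t. Camera axes: x right, y down, z forward; pixel columns grow to the right and rows downward; lengths in m; the calibration is good to about 2 mm. A picture is of the moment at which its call begins. There is no depth.
- order.job_done(): hands the job in; it is judged then, once.
The state is a dict: "t": time; "q": joint angles; "qd": joint speeds; "joint_efforts": joint torques, N m; "eef_pos": TCP position; "ee_rot": TCP orientation; "force": force on the tool from outside, world axes, zero at the start; "moment": the same for the moment, N m; "width": finger opening in m; "gripper_force": force on a finger pad.
Only numpy, scipy, OpenCV 4.12 (cv2) and the standard library are available. Lean on these libraries where they do the work, as an engineer would, in place of code of your own. Each camera call takes 0.05 s, during which the arm holds its last target. There are 200 camera calls.

## Working session

There is one attempt and no reset: what is moved stays moved. The work goes in short steps, Python scripts to look and compute and a tool call to move; the robot and the scene stay as the last step left them, time stands still between calls to the robot, and variables do not carry over. Pictures are saved under pics/ and viewed, at most 14 in all, crops included, and the job is handed in when it is done.

Besides the shell and the picture viewer there is one more tool, called after "Request:" as name(argument=value, ...), one argument or row to a line, values as JSON. servo_tool: Moves the arm, as the interface text tells. Its arguments: {"type":"object","properties":{"targets":{"type":"array"},"force":{"type":"number"}},"required":["targets"]}

```bash
mkdir -p pics
cat > h.py <<'E'
import numpy as np, cv2
from station import monitor, viewer, order
from scipy.spatial.transform import Rotation as Ro
def cam(n,save=None):
    f=viewer.grab_frame(n); 
    if save: cv2.imwrite('pics/'+save,f['color'])
    return f
def foc(f): return 240/np.tan(np.radians(f['fovy'])/2)
def ray(f,u,v):
    d=np.array([(u-f['cx'])/foc(f),(v-f['cy'])/foc(f),1.]); R=np.array(f['R']); return -R.T@np.array(f['t']), R.T@d
def onz(f,u,v,z):
    c,d=ray(f,u,v); return c+d*(z-c[2])/d[2]
def proj(f,X):
    p=np.array(f['R'])@np.array(X)+np.array(f['t']); return np.array([f['cx'],f['cy']])+foc(f)*p[:2]/p[2]
E
python3 - <<'E'
from h import *
s=monitor.get_state(); print({k:np.round(v,3) for k,v in s.items()})
for n in('top','side','wrist'):
    f=cam(n,n+'0.png'); print(n,f['fovy'],f['cx'],f['cy'],np.round(-np.array(f['R']).T@f['t'],3),np.round(f['R'],2).tolist())
E
```

```text
{'t': np.float64(0.0), 'q': array([-0.877,  0.359,  0.011, -0.   , -1.224, -0.288]), 'qd': array([ 0.001, -0.001, -0.001, -0.   ,  0.001, -0.001]), 'joint_efforts': array([ 0.0000e+00, -5.8272e+01,  2.9306e+01,  6.9970e+00,  7.0000e-03,
       -0.0000e+00]), 'eef_pos': array([ 0.266, -0.62 ,  0.248]), 'ee_rot': array([ 3.14 , -0.   , -2.736]), 'force': array([-0.255, -0.517, -0.721]), 'moment': array([-0.036,  0.027, -0.008]), 'gripper_force': np.float64(0.0), 'width': np.float64(0.087)}
top 54.9964317792728 326.6207656210579 248.451620803877 [0.427 0.015 1.193] [[0.02, -1.0, 0.01], [-0.98, -0.02, -0.18], [0.18, -0.01, -0.98]]
side 44.052027603847996 316.44765215017753 249.8137565834487 [0.16  1.009 1.057] [[-0.91, -0.41, -0.02], [-0.25, 0.6, -0.76], [0.32, -0.69, -0.65]]
wrist 62.37444326504892 322.32622171399976 238.87539232176394 [ 0.191 -0.654  0.383] [[-0.4, 0.92, 0.0], [0.88, 0.38, 0.3], [0.28, 0.12, -0.95]]
```

View pics/top0.png

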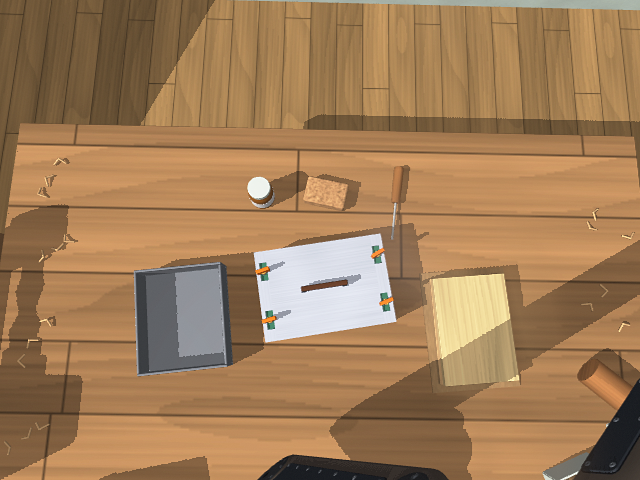

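View pics/side0.png

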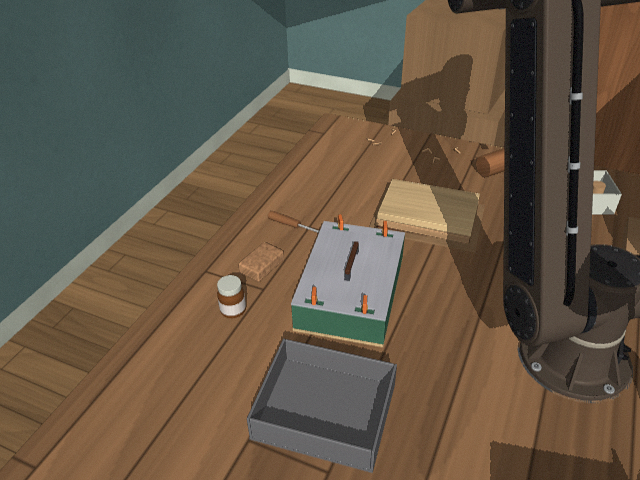

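The top view shows the cover with corners near (254,253), (380,234), (397,321) and (266,342), and its handle at (325,286). The orange wings are near (263,270), (377,253), (386,301) and (268,320). The crate is at (182,320) and the pile at (472,330). The jar, sander and gouge lie in the row beyond the box.

```bash
cat > m1.py <<'E'
from h import *
f=cam('top'); g=cam('side')
def orange(im):
    h=cv2.cvtColor(im,cv2.COLOR_BGR2HSV); return cv2.inRange(h,(5,190,150),(20,255,255))
def blobs(m,a=15):
    n,l,st,c=cv2.connectedComponentsWithStats(m); return [(c[i],st[i,4],l==i) for i in range(1,n) if st[i,4]>a]
for nm,fr in(('top',f),('side',g)):
    for c,a,l in blobs(orange(fr['color'])):
        ys,xs=np.nonzero(l); P=np.array([onz(fr,x,y,.117)[:2] for x,y in zip(xs,ys)])
        w,v=np.linalg.eigh(np.cov(P.T)); e=v[:,1]
        print(nm,np.round(c,1),a,'xy',np.round(P.mean(0),4),'ang',round(np.degrees(np.arctan2(e[1],e[0]))%180,1),np.sqrt(w*12).round(3))
# cover (top): bright low-sat
h=cv2.cvtColor(f['color'],cv2.COLOR_BGR2HSV)
m=cv2.inRange(h,(0,0,150),(180,60,255)); m[:200]=0;m[360:]=0;m[:,:240]=0;m[:,410:]=0
m=cv2.morphologyEx(m,cv2.MORPH_CLOSE,np.ones((15,15)))
c=max(cv2.findContours(m,0,1)[0],key=cv2.contourArea)
P=np.array([onz(f,*p[0],.093)[:2] for p in c],dtype=np.float32)*1000
print('cover',cv2.minAreaRect(P))
# crate
m=cv2.inRange(h,(95,15,0),(130,120,255)); m[:250]=0;m[390:]=0;m[:,:110]=0;m[:,245:]=0
m=cv2.morphologyEx(m,cv2.MORPH_OPEN,np.ones((3,3)))
c=max(cv2.findContours(m,0,1)[0],key=cv2.contourArea)
P=np.array([onz(f,*p[0],.072)[:2] for p in c],dtype=np.float32)*1000
print('crate',cv2.boundingRect(c),cv2.minAreaRect(P))
# pile
for nm,fr,(x0,x1,y0,y1) in(('top',f,(415,530,260,400)),('side',g,(365,490,170,250))):
    h=cv2.cvtColor(fr['color'],cv2.COLOR_BGR2HSV); sub=h[y0:y1,x0:x1]
    print(nm,'pile hsv',h[300,470] if nm=='top' else h[200,430], 'bench',h[400,400])
    m=np.zeros(h.shape[:2],np.uint8); m[y0:y1,x0:x1]=cv2.inRange(sub,(18,40,60),(32,160,255))
    cv2.imwrite('pics/m_%s.png'%nm,m)
    c=max(cv2.findContours(m,0,1)[0],key=cv2.contourArea)
    print(cv2.approxPolyDP(cv2.convexHull(c),4,True)[:,0].tolist())
a=f['color'][240:400,110:540]; b=g['color'][160:350,260:500]
cv2.imwrite('pics/z0.png',np.vstack([cv2.resize(a,(800,298),interpolation=2),cv2.resize(b[:,:],(380,300),interpolation=2) if 0 else np.hstack([cv2.resize(b,(380,300),interpolation=2),np.zeros((300,420,3),np.uint8)])]))
E
python3 m1.py
```

```text
top [377.1 252.5] 44 xy [ 0.6149 -0.1177] ang 124.5 [0.008 0.032]
top [261.6 269.8] 49 xy [0.5684 0.1541] ang 108.6 [0.009 0.031]
top [386.3 300.8] 48 xy [ 0.5013 -0.1389] ang 112.5 [0.008 0.033]
top [268.5 319.2] 52 xy [0.454  0.1332] ang 108.1 [0.009 0.032]
side [313.6 295.9] 49 xy [0.5652 0.159 ] ang 112.9 [0.009 0.054]
side [364.3 303.7] 43 xy [0.4525 0.1373] ang 108.3 [0.008 0.052]
cover ((536.9077758789062, -5.6121368408203125), (216.72491455078125, 338.94146728515625), 9.847253799438477)
crate (134, 262, 98, 114) ((456.52166748046875, 344.7916259765625), (249.57522583007812, 221.9243621826172), 7.018540859222412)
top pile hsv [ 23  87 245] bench [ 15 130 104]
[[503, 273], [518, 379], [443, 384], [430, 279]]
side pile hsv [ 19  98 184] bench [ 14 129 113]
[[391, 181], [479, 194], [470, 235], [378, 218]]
```

View pics/z0.png

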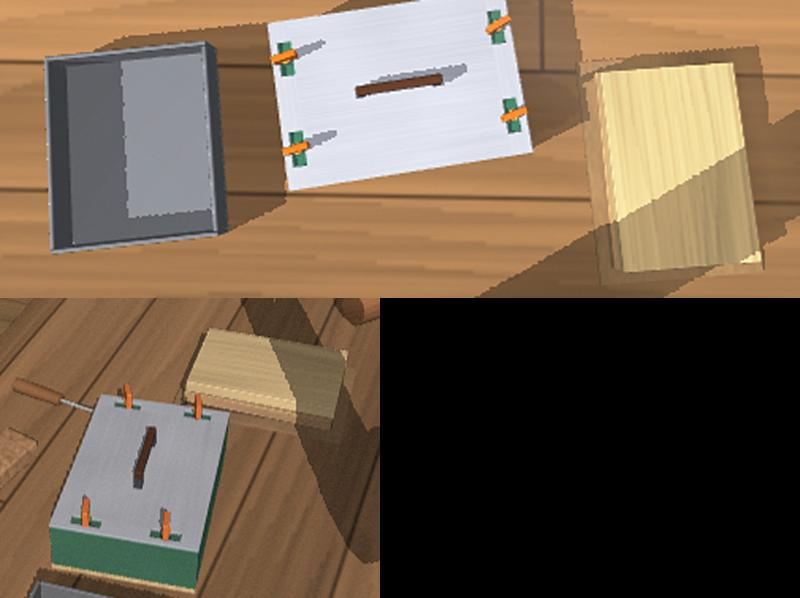

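```bash
cat >> h.py <<'E'
def go(*wps,start=None):
    """wps (x,y,z,yawdeg): prints, per segment: turn about tool z (deg) first, then shift cm in tool axes"""
    s=monitor.get_state(); p=np.array(s['eef_pos']); y=np.degrees(s['ee_rot'][2])
    if start is not None: p,y=np.array(start[:3]),start[3]
    print('t %.1f at'%s['t'],p.round(4),'rpy',np.degrees(s['ee_rot']).round(2),'F',np.round(s['force'],1),'w',round(float(s['width']),4))
    for w in wps:
        d=np.array(w[:3])-p; yr=np.radians(w[3])
        tx=np.array([np.cos(yr),np.sin(yr),0]);ty=np.array([np.sin(yr),-np.cos(yr),0])
        print('turn z %.2f'%(-((w[3]-y+180)%360-180)),'shift cm',np.round([d@tx*100,d@ty*100,-d[2]*100],2)); p,y=np.array(w[:3]),w[3]
E
python3 - <<'E'
from h import *
f=viewer.grab_frame('top'); g=viewer.grab_frame('side')
T=[(503,273),(518,379),(443,384),(430,279)]
for z in(.047,.067,.087,.107):
    P=np.array([onz(f,*p,z)[:2] for p in T]); print(z,np.round(np.linalg.norm(P-np.roll(P,-1,0),axis=1),3),P.mean(0).round(3))
P=[onz(f,*p,.072) for p in [(134,271),(138,375.5),(221,262.8)]]
print('crate',np.round(P,3),np.linalg.norm(P[0]-P[1]),np.degrees(np.arctan2(*(P[0]-P[1])[[1,0]])))
go((.6149,-.1177,.22,-56),(.6149,-.1177,.122,-56))
E
```

```text
0.047 [0.259 0.183 0.255 0.186] [ 0.444 -0.363]
0.067 [0.254 0.18  0.25  0.182] [ 0.444 -0.357]
0.087 [0.25  0.177 0.246 0.179] [ 0.443 -0.35 ]
0.107 [0.245 0.173 0.241 0.176] [ 0.443 -0.344]
crate [[0.565 0.47  0.072]
 [0.32  0.438 0.072]
 [0.59  0.26  0.072]] 0.24791442069051906 7.379239584608494
t 0.3 at [ 0.2664 -0.6201  0.2483] rpy [ 179.98   -0.   -156.75] F [ 0.3  0.6 -0.4] w 0.0877
turn z -100.75 shift cm [-22.16 -56.99   2.83]
turn z 0.00 shift cm [0.  0.  9.8]
```

Request:
servo_tool(
  targets=[
    {"angular":[0,0,-7.75],"xyz":[0,0,0],"claw":3.5},
    {"angular":[0,0,-7.75],"xyz":[0,0,0],"claw":3.5},
    {"angular":[0,0,-7.75],"xyz":[0,0,0],"claw":3.5},
    {"angular":[0,0,-7.75],"xyz":[0,0,0],"claw":3.5},
    {"angular":[0,0,-7.75],"xyz":[0,0,0],"claw":3.5},
    {"angular":[0,0,-7.75],"xyz":[0,0,0],"claw":3.5},
    {"angular":[0,0,-7.75],"xyz":[0,0,0],"claw":3.5},
    {"angular":[0,0,-7.75],"xyz":[0,0,0],"claw":3.5},
    {"angular":[0,0,-7.75],"xyz":[0,0,0],"claw":3.5},
    {"angular":[0,0,-7.75],"xyz":[0,0,0],"claw":3.5},
    {"angular":[0,0,-7.75],"xyz":[0,0,0],"claw":3.5},
    {"angular":[0,0,-7.75],"xyz":[0,0,0],"claw":3.5},
    {"angular":[0,0,-7.75],"xyz":[0,0,0],"claw":3.5},
  ],
)

```text
t: 1.65
eef_pos: [0.2664, -0.6201, 0.2485]
ee_rot: [-3.142, 0.0, -0.972]
force: [0.7, -0.5, 0.3]
width: 0.035
gripper_force: 0.0
```

Request:
servo_tool(
  targets=[
    {"angular":[0,0,0],"xyz":[-1.4,-3.56,0],"claw":3.5},
    {"angular":[0,0,0],"xyz":[-1.4,-3.56,0],"claw":3.5},
    {"angular":[0,0,0],"xyz":[-1.4,-3.56,0],"claw":3.5},
    {"angular":[0,0,0],"xyz":[-1.4,-3.56,0],"claw":3.5},
    {"angular":[0,0,0],"xyz":[-1.4,-3.56,0],"claw":3.5},
    {"angular":[0,0,0],"xyz":[-1.4,-3.56,0],"claw":3.5},
    {"angular":[0,0,0],"xyz":[-1.4,-3.56,0],"claw":3.5},
    {"angular":[0,0,0],"xyz":[-1.4,-3.56,0],"claw":3.5},
    {"angular":[0,0,0],"xyz":[-1.4,-3.56,0],"claw":3.5},
    {"angular":[0,0,0],"xyz":[-1.4,-3.56,0],"claw":3.5},
    {"angular":[0,0,0],"xyz":[-1.4,-3.56,0],"claw":3.5},
    {"angular":[0,0,0],"xyz":[-1.4,-3.56,0],"claw":3.5},
    {"angular":[0,0,0],"xyz":[-1.4,-3.56,0],"claw":3.5},
    {"angular":[0,0,0],"xyz":[-1.4,-3.56,0],"claw":3.5},
    {"angular":[0,0,0],"xyz":[-1.4,-3.56,0],"claw":3.5},
    {"angular":[0,0,0],"xyz":[-1.4,-3.56,0],"claw":3.5},
    {"angular":[0,0,0],"xyz":[0,0,1.4],"claw":3.5},
    {"angular":[0,0,0],"xyz":[0,0,1.4],"claw":3.5},
  ],
)

```text
t: 3.45
eef_pos: [0.6138, -0.115, 0.2199]
ee_rot: [-3.141, -0.0, -0.976]
force: [-0.5, -0.1, -0.7]
width: 0.0355
gripper_force: 0.0
```

Run:
```python
from h import *
go((.6149,-.1177,.22,-56),(.6149,-.1177,.122,-56)); print(np.round(monitor.get_state()['q'],3))
f=cam('wrist','w1.png'); print(proj(f,(.6149,-.1177,.125)))
from m1 import orange,blobs
```

```text
t 3.5 at [ 0.6138 -0.115   0.2199] rpy [-179.98   -0.    -55.91] F [-0.5 -0.1 -0.7] w 0.0355
turn z 0.09 shift cm [ 0.29  0.06 -0.01]
turn z 0.00 shift cm [0.  0.  9.8]
[ 0.127  0.295 -0.147 -0.    -1.128  0.468]
[321.39786059 250.59289728]
top [386.3 300.7] 43 xy [ 0.5015 -0.1389] ang 113.2 [0.008 0.031]
side [313.5 292.6] 29 xy [0.5697 0.1496] ang 109.2 [0.009 0.035]
side [364.4 305.8] 28 xy [0.4502 0.1432] ang 109.9 [0.008 0.043]
cover ((596.8336791992188, -79.33658599853516), (322.6426696777344, 211.06214904785156), 5.743606090545654)
crate (134, 263, 98, 113) ((456.4533996582031, 345.0169677734375), (249.4544219970703, 222.43539428710938), 6.970027923583984)
top pile hsv [ 26  64 254] bench [ 15 126 125]
[[502, 273], [518, 379], [443, 384], [430, 279]]
side pile hsv [ 18  94 117] bench [ 13 125 112]
[[386, 188], [396, 179], [478, 194], [470, 236], [378, 218]]
```

View pics/w1.png

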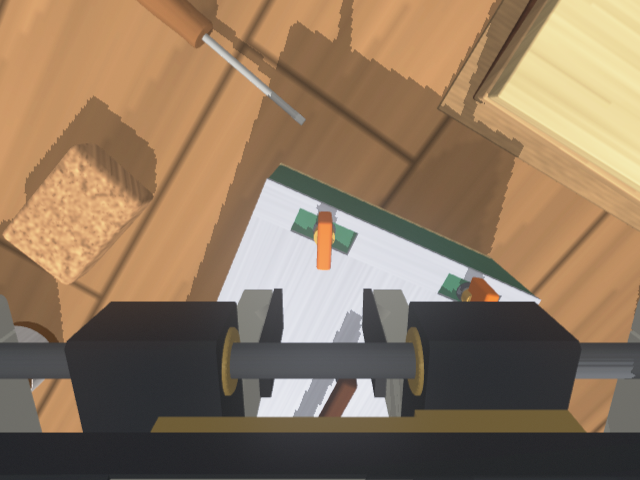

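The wrist view shows wing 3 centred between the jaws at about (324,240), close to the predicted (321,250), and aligned with the fingers. I'll descend, grip and turn it.

Request:
servo_tool(
  targets=[
    {"angular":[0,0,0],"xyz":[0.25,0.05,3.8],"claw":3.5},
    {"angular":[0,0,0],"xyz":[0,0,3.5],"claw":3.5},
    {"angular":[0,0,0],"xyz":[0,0,2.5],"claw":3.5},
    {"angular":[0,0,0],"xyz":[0,0,0],"claw":0.5},
    {"angular":[0,0,0],"xyz":[0,0,0],"claw":0.5},
    {"angular":[0,0,0],"xyz":[0,0,0],"claw":0.5},
    {"angular":[0,0,0],"xyz":[0,0,0],"claw":0.5},
    {"angular":[0,0,0],"xyz":[0,0,0],"claw":0.5},
  ],
  force=25,
)

```text
t: 4.4
eef_pos: [0.6151, -0.1187, 0.1246]
ee_rot: [-3.14, -0.002, -0.977]
force: [-1.4, -1.9, 6.6]
width: 0.0089
gripper_force: 24.9
```

Request:
servo_tool(
  targets=[
    {"angular":[0,0,-8],"xyz":[0,0,0],"claw":0.5},
    {"angular":[0,0,-8],"xyz":[0,0,0],"claw":0.5},
    {"angular":[0,0,-8],"xyz":[0,0,0],"claw":0.5},
    {"angular":[0,0,-8],"xyz":[0,0,0],"claw":0.5},
    {"angular":[0,0,-8],"xyz":[0,0,0],"claw":0.5},
    {"angular":[0,0,-8],"xyz":[0,0,0],"claw":0.5},
    {"angular":[0,0,-8],"xyz":[0,0,0],"claw":0.5},
    {"angular":[0,0,-8],"xyz":[0,0,0],"claw":0.5},
    {"angular":[0,0,0],"xyz":[0,0,0],"claw":0.5},
  ],
)

```text
t: 5.3
eef_pos: [0.6151, -0.1189, 0.1246]
ee_rot: [3.14, -0.002, 0.145]
force: [-1.9, -2.7, 6.3]
width: 0.0085
gripper_force: 25.0
```

Run:
```python
from h import *
go(); s=monitor.get_state(); print(s['moment'],s['gripper_force'])
```

```text
t 5.3 at [ 0.6151 -0.1189  0.1246] rpy [ 1.7993e+02 -1.3000e-01  8.3200e+00] F [-1.9 -2.7  6.3] w 0.0085
[-0.9646234   0.8347462   0.00215507] 24.956696033477783
```

Run:
```python
from h import *
go((.5684,.1535,.205,-71.5),(.5684,.1535,.125,8.5),(.454,.1325,.205,-72),(.454,.1325,.125,8.5),(.5013,-.1397,.205,-67.5),(.5013,-.1397,.125,8.5))
```

```text
t 5.3 at [ 0.6151 -0.1189  0.1246] rpy [ 1.7993e+02 -1.3000e-01  8.3200e+00] F [-1.9 -2.7  6.3] w 0.0085
turn z 79.82 shift cm [-27.31  -4.21  -8.04]
turn z -80.00 shift cm [0. 0. 8.]
turn z 80.50 shift cm [-1.54 11.53 -8.  ]
turn z -80.50 shift cm [0. 0. 8.]
turn z 76.00 shift cm [26.96  6.05 -8.  ]
turn z -76.00 shift cm [0. 0. 8.]
```

Request:
servo_tool(
  targets=[
    {"angular":[0,0,0],"xyz":[0,0,0],"claw":3.5},
    {"angular":[0,0,0],"xyz":[0,0,0],"claw":3.5},
    {"angular":[0,0,0],"xyz":[0,0,0],"claw":3.5},
    {"angular":[0,0,0],"xyz":[0,0,-4],"claw":3.5},
    {"angular":[0,0,0],"xyz":[0,0,-4],"claw":3.5},
    {"angular":[0,0,8],"xyz":[0,0,0],"claw":3.5},
    {"angular":[0,0,8],"xyz":[0,0,0],"claw":3.5},
    {"angular":[0,0,8],"xyz":[0,0,0],"claw":3.5},
    {"angular":[0,0,8],"xyz":[0,0,0],"claw":3.5},
    {"angular":[0,0,8],"xyz":[0,0,0],"claw":3.5},
    {"angular":[0,0,8],"xyz":[0,0,0],"claw":3.5},
    {"angular":[0,0,8],"xyz":[0,0,0],"claw":3.5},
    {"angular":[0,0,8],"xyz":[0,0,0],"claw":3.5},
    {"angular":[0,0,8],"xyz":[0,0,0],"claw":3.5},
    {"angular":[0,0,8],"xyz":[0,0,0],"claw":3.5},
  ],
)

```text
t: 6.8
eef_pos: [0.6143, -0.1181, 0.2024]
ee_rot: [3.141, 0.0, -1.262]
force: [-0.9, 0.6, 0.1]
width: 0.0347
gripper_force: 0.0
```

Request:
servo_tool(
  targets=[
    {"angular":[0,0,0],"xyz":[-3.41,-0.485,0],"claw":3.5},
    {"angular":[0,0,0],"xyz":[-3.41,-0.485,0],"claw":3.5},
    {"angular":[0,0,0],"xyz":[-3.41,-0.485,0],"claw":3.5},
    {"angular":[0,0,0],"xyz":[-3.41,-0.485,0],"claw":3.5},
    {"angular":[0,0,0],"xyz":[-3.41,-0.485,0],"claw":3.5},
    {"angular":[0,0,0],"xyz":[-3.41,-0.485,0],"claw":3.5},
    {"angular":[0,0,0],"xyz":[-3.41,-0.485,0],"claw":3.5},
    {"angular":[0,0,0],"xyz":[-3.41,-0.485,0],"claw":3.5},
    {"angular":[0,0,0],"xyz":[0,0,0],"claw":3.5},
    {"angular":[0,0,0],"xyz":[0,0,3.2],"claw":3.5},
    {"angular":[0,0,0],"xyz":[0,0,2.5],"claw":3.5},
    {"angular":[0,0,0],"xyz":[0,0,2],"claw":3.5},
    {"angular":[0,0,0],"xyz":[0,0,0],"claw":3.5},
  ],
)

```text
t: 8.1
eef_pos: [0.5652, 0.152, 0.1226]
ee_rot: [3.136, -0.001, -1.257]
force: [-0.6, -0.1, 0.5]
width: 0.0356
gripper_force: 0.0
```

Request:
servo_tool(
  targets=[
    {"angular":[0,0,0],"xyz":[0,-0.3,0],"claw":3.5},
    {"angular":[0,0,0],"xyz":[0,0,0],"claw":0.5},
    {"angular":[0,0,0],"xyz":[0,0,0],"claw":0.5},
    {"angular":[0,0,0],"xyz":[0,0,0],"claw":0.5},
    {"angular":[0,0,0],"xyz":[0,0,0],"claw":0.5},
    {"angular":[0,0,0],"xyz":[0,0,0],"claw":0.5},
    {"angular":[0,0,-8],"xyz":[0,0,0],"claw":0.5},
    {"angular":[0,0,-8],"xyz":[0,0,0],"claw":0.5},
    {"angular":[0,0,-8],"xyz":[0,0,0],"claw":0.5},
    {"angular":[0,0,-8],"xyz":[0,0,0],"claw":0.5},
    {"angular":[0,0,-8],"xyz":[0,0,0],"claw":0.5},
    {"angular":[0,0,-8],"xyz":[0,0,0],"claw":0.5},
    {"angular":[0,0,-8],"xyz":[0,0,0],"claw":0.5},
    {"angular":[0,0,-8],"xyz":[0,0,0],"claw":0.5},
    {"angular":[0,0,-8],"xyz":[0,0,0],"claw":0.5},
    {"angular":[0,0,-8],"xyz":[0,0,0],"claw":0.5},
    {"angular":[0,0,0],"xyz":[0,0,0],"claw":0.5},
    {"angular":[0,0,0],"xyz":[0,0,0],"claw":0.5},
  ],
)

```text
t: 9.9
eef_pos: [0.568, 0.1531, 0.1258]
ee_rot: [3.141, 0.003, 0.14]
force: [-6.7, -1.5, 6.3]
width: 0.0085
gripper_force: 25.0
```

Request:
servo_tool(
  targets=[
    {"angular":[0,0,0],"xyz":[0,0,0],"claw":3.5},
    {"angular":[0,0,0],"xyz":[0,0,0],"claw":3.5},
    {"angular":[0,0,0],"xyz":[0,0,0],"claw":3.5},
    {"angular":[0,0,0],"xyz":[0,0,-4],"claw":3.5},
    {"angular":[0,0,0],"xyz":[0,0,-4],"claw":3.5},
    {"angular":[0,0,8],"xyz":[0,0,0],"claw":3.5},
    {"angular":[0,0,8],"xyz":[0,0,0],"claw":3.5},
    {"angular":[0,0,8],"xyz":[0,0,0],"claw":3.5},
    {"angular":[0,0,8],"xyz":[0,0,0],"claw":3.5},
    {"angular":[0,0,8],"xyz":[0,0,0],"claw":3.5},
    {"angular":[0,0,8],"xyz":[0,0,0],"claw":3.5},
    {"angular":[0,0,8],"xyz":[0,0,0],"claw":3.5},
    {"angular":[0,0,8],"xyz":[0,0,0],"claw":3.5},
    {"angular":[0,0,8],"xyz":[0,0,0],"claw":3.5},
    {"angular":[0,0,8],"xyz":[0,0,0],"claw":3.5},
    {"angular":[0,0,0],"xyz":[-0.52,3.83,0],"claw":3.5},
    {"angular":[0,0,0],"xyz":[-0.52,3.83,0],"claw":3.5},
    {"angular":[0,0,0],"xyz":[-0.52,3.83,0],"claw":3.5},
    {"angular":[0,0,0],"xyz":[0,0,0],"claw":3.5},
  ],
)

```text
t: 11.8
eef_pos: [0.4521, 0.1321, 0.2058]
ee_rot: [3.141, 0.001, -1.256]
force: [1.5, 0.5, -0.7]
width: 0.0346
gripper_force: 0.0
```

Run:
```python
from h import *
go((.454,.1325,.2,-72),(.454,.1325,.1235,-72))
```

```text
t 11.8 at [0.4521 0.1321 0.2058] rpy [ 1.7998e+02  5.0000e-02 -7.1980e+01] F [ 1.5  0.5 -0.7] w 0.0346
turn z 0.02 shift cm [ 0.02 -0.19  0.58]
turn z 0.00 shift cm [0.   0.   7.65]
```

Request:
servo_tool(
  targets=[
    {"angular":[0,0,0],"xyz":[0,-0.2,3.5],"claw":3.5},
    {"angular":[0,0,0],"xyz":[0,0,2.7],"claw":3.5},
    {"angular":[0,0,0],"xyz":[0,0,2],"claw":3.5},
    {"angular":[0,0,0],"xyz":[0,0,0],"claw":0.5},
    {"angular":[0,0,0],"xyz":[0,0,0],"claw":0.5},
    {"angular":[0,0,0],"xyz":[0,0,0],"claw":0.5},
    {"angular":[0,0,0],"xyz":[0,0,0],"claw":0.5},
    {"angular":[0,0,0],"xyz":[0,0,0],"claw":0.5},
    {"angular":[0,0,-8],"xyz":[0,0,0],"claw":0.5},
    {"angular":[0,0,-8],"xyz":[0,0,0],"claw":0.5},
    {"angular":[0,0,-8],"xyz":[0,0,0],"claw":0.5},
    {"angular":[0,0,-8],"xyz":[0,0,0],"claw":0.5},
    {"angular":[0,0,-8],"xyz":[0,0,0],"claw":0.5},
    {"angular":[0,0,-8],"xyz":[0,0,0],"claw":0.5},
    {"angular":[0,0,-8],"xyz":[0,0,0],"claw":0.5},
    {"angular":[0,0,-8],"xyz":[0,0,0],"claw":0.5},
    {"angular":[0,0,-8],"xyz":[0,0,0],"claw":0.5},
    {"angular":[0,0,-8],"xyz":[0,0,0],"claw":0.5},
  ],
)

```text
t: 13.6
eef_pos: [0.4551, 0.1333, 0.1238]
ee_rot: [-3.141, 0.004, 0.144]
force: [-12.0, 2.7, 4.6]
width: 0.0089
gripper_force: 25.0
```

Request:
servo_tool(
  targets=[
    {"angular":[0,0,0],"xyz":[0,0,0],"claw":3.5},
    {"angular":[0,0,0],"xyz":[0,0,0],"claw":3.5},
    {"angular":[0,0,0],"xyz":[0,0,0],"claw":3.5},
    {"angular":[0,0,0],"xyz":[0,0,-4],"claw":3.5},
    {"angular":[0,0,0],"xyz":[0,0,-4],"claw":3.5},
    {"angular":[0,0,7.6],"xyz":[0,0,0],"claw":3.5},
    {"angular":[0,0,7.6],"xyz":[0,0,0],"claw":3.5},
    {"angular":[0,0,7.6],"xyz":[0,0,0],"claw":3.5},
    {"angular":[0,0,7.6],"xyz":[0,0,0],"claw":3.5},
    {"angular":[0,0,7.6],"xyz":[0,0,0],"claw":3.5},
    {"angular":[0,0,7.6],"xyz":[0,0,0],"claw":3.5},
    {"angular":[0,0,7.6],"xyz":[0,0,0],"claw":3.5},
    {"angular":[0,0,7.6],"xyz":[0,0,0],"claw":3.5},
    {"angular":[0,0,7.6],"xyz":[0,0,0],"claw":3.5},
    {"angular":[0,0,7.6],"xyz":[0,0,0],"claw":3.5},
  ],
)

```text
t: 15.1
eef_pos: [0.458, 0.1341, 0.204]
ee_rot: [-3.141, 0.0, -1.194]
force: [0.2, -0.3, -0.3]
width: 0.0349
gripper_force: 0.0
```

Run:
```python
from h import *
go((.5013,-.1397,.2,-67.5))
```

```text
t 15.1 at [0.458  0.1341 0.204 ] rpy [-1.7995e+02  1.0000e-02 -6.8390e+01] F [ 0.2 -0.3 -0.3] w 0.0349
turn z -0.89 shift cm [26.95  6.47  0.4 ]
```

Request:
servo_tool(
  targets=[
    {"angular":[0,0,0],"xyz":[3.38,0.757,0],"claw":3.5},
    {"angular":[0,0,0],"xyz":[3.38,0.757,0],"claw":3.5},
    {"angular":[0,0,0],"xyz":[3.38,0.757,0],"claw":3.5},
    {"angular":[0,0,0],"xyz":[3.38,0.757,0],"claw":3.5},
    {"angular":[0,0,0],"xyz":[3.38,0.757,0],"claw":3.5},
    {"angular":[0,0,0],"xyz":[3.38,0.757,0],"claw":3.5},
    {"angular":[0,0,0],"xyz":[3.38,0.757,0],"claw":3.5},
    {"angular":[0,0,0],"xyz":[3.38,0.757,0],"claw":3.5},
    {"angular":[0,0,0],"xyz":[0,0,0],"claw":3.5},
    {"angular":[0,0,0],"xyz":[0,0,3.5],"claw":3.5},
    {"angular":[0,0,0],"xyz":[0,0,2.5],"claw":3.5},
    {"angular":[0,0,0],"xyz":[0,0,2],"claw":3.5},
    {"angular":[0,0,0],"xyz":[0,0,0],"claw":3.5},
  ],
)

```text
t: 16.4
eef_pos: [0.5011, -0.1392, 0.1213]
ee_rot: [3.137, 0.002, -1.188]
force: [-0.9, 0.3, 0.5]
width: 0.0349
gripper_force: 0.0
```

Run:
```python
from h import *
go((.5013,-.1397,.1245,-67.5))
```

```text
t 16.4 at [ 0.5011 -0.1392  0.1213] rpy [ 1.7976e+02  1.0000e-01 -6.8070e+01] F [-0.9  0.3  0.5] w 0.0349
turn z -0.57 shift cm [ 0.05  0.   -0.32]
```

Request:
servo_tool(
  targets=[
    {"angular":[0,0,0],"xyz":[0,0,-0.2],"claw":0.5},
    {"angular":[0,0,0],"xyz":[0,0,0],"claw":0.5},
    {"angular":[0,0,0],"xyz":[0,0,0],"claw":0.5},
    {"angular":[0,0,0],"xyz":[0,0,0],"claw":0.5},
    {"angular":[0,0,0],"xyz":[0,0,0],"claw":0.5},
    {"angular":[0,0,-7.7],"xyz":[0,0,0],"claw":0.5},
    {"angular":[0,0,-7.7],"xyz":[0,0,0],"claw":0.5},
    {"angular":[0,0,-7.7],"xyz":[0,0,0],"claw":0.5},
    {"angular":[0,0,-7.7],"xyz":[0,0,0],"claw":0.5},
    {"angular":[0,0,-7.7],"xyz":[0,0,0],"claw":0.5},
    {"angular":[0,0,-7.7],"xyz":[0,0,0],"claw":0.5},
    {"angular":[0,0,-7.7],"xyz":[0,0,0],"claw":0.5},
    {"angular":[0,0,-7.7],"xyz":[0,0,0],"claw":0.5},
    {"angular":[0,0,-7.7],"xyz":[0,0,0],"claw":0.5},
    {"angular":[0,0,-7.7],"xyz":[0,0,0],"claw":0.5},
  ],
)

```text
t: 17.9
eef_pos: [0.5024, -0.1386, 0.1264]
ee_rot: [-3.141, -0.0, 0.162]
force: [-3.3, 7.3, 5.9]
width: 0.0086
gripper_force: 25.0
```

Request:
servo_tool(
  targets=[
    {"angular":[0,0,0],"xyz":[0,0,0],"claw":4},
    {"angular":[0,0,0],"xyz":[0,0,0],"claw":4},
    {"angular":[0,0,0],"xyz":[0,0,0],"claw":4},
    {"angular":[0,0,0],"xyz":[0,0,-4],"claw":4},
    {"angular":[0,0,0],"xyz":[0,0,-4],"claw":4},
    {"angular":[0,0,8],"xyz":[0,0,0],"claw":4},
    {"angular":[0,0,8],"xyz":[0,0,0],"claw":4},
    {"angular":[0,0,8],"xyz":[0,0,0],"claw":4},
    {"angular":[0,0,8],"xyz":[0,0,0],"claw":4},
    {"angular":[0,0,8],"xyz":[0,0,0],"claw":4},
    {"angular":[0,0,8],"xyz":[0,0,0],"claw":4},
    {"angular":[0,0,8],"xyz":[0,0,0],"claw":4},
    {"angular":[0,0,8],"xyz":[0,0,0],"claw":4},
    {"angular":[0,0,8],"xyz":[0,0,0],"claw":4},
    {"angular":[0,0,8],"xyz":[0,0,0],"claw":4},
    {"angular":[0,0,8],"xyz":[0,0,0],"claw":4},
  ],
)

```text
t: 19.5
eef_pos: [0.5028, -0.1395, 0.2055]
ee_rot: [3.142, -0.0, -1.386]
force: [-0.5, 0.6, 0.0]
width: 0.0398
gripper_force: 0.0
```

```bash
sed -i 's/^if 1:$//' m1.py
python3 - <<'E'
from h import *
go((.5347,.0072,.2,-80),(.5347,.0072,.122,-80))
for n in('top','side'):
    fr=cam(n); h=cv2.cvtColor(fr['color'],cv2.COLOR_BGR2HSV); m=cv2.inRange(h,(5,190,150),(20,255,255))
    k,l,st,c=cv2.connectedComponentsWithStats(m)
    for i in range(1,k):
        if st[i,4]>15:
            ys,xs=np.nonzero(l==i); P=np.array([onz(fr,x,y,.117)[:2] for x,y in zip(xs,ys)])
            w,v=np.linalg.eigh(np.cov(P.T)); e=v[:,1]; print(n,P.mean(0).round(3),np.degrees(np.arctan2(e[1],e[0]))%180)
    if n=='side': cv2.imwrite('pics/z1.png',cv2.resize(fr['color'][160:360,260:500],(720,600)))
E
```

```text
t 19.5 at [ 0.5028 -0.1395  0.2055] rpy [180.    -0.   -79.43] F [-0.5  0.6  0. ] w 0.0398
turn z 0.57 shift cm [-13.89  -5.69   0.55]
turn z 0.00 shift cm [0.  0.  7.8]
top [0.739 0.179] 63.56056275767929
side [ 0.509 -0.126] 115.85465706789353
side [0.565 0.158] 157.6284853813843
side [0.453 0.141] 172.74337351694854
```

View pics/z1.png

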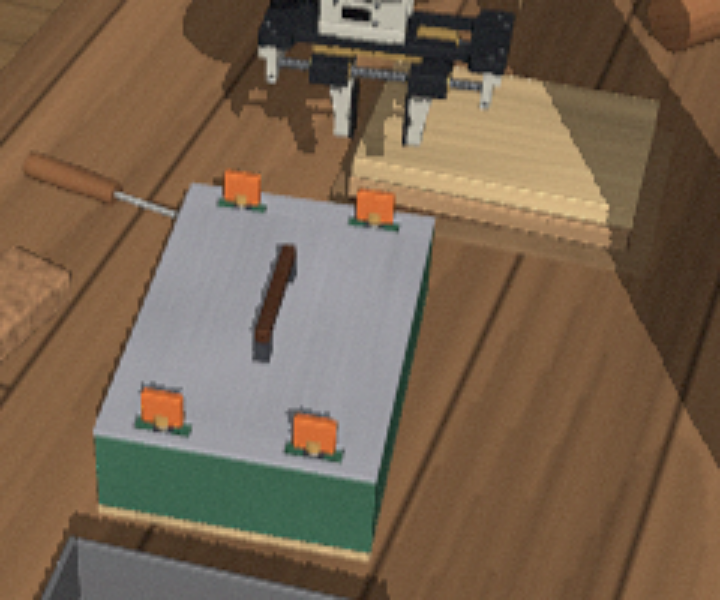

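All four wings now lie along their slots, so they are loose. Next is the handle, at about (275,300) in the crop.

Request:
servo_tool(
  targets=[
    {"angular":[0,0,0.5],"xyz":[-3.48,-1.42,0],"claw":4},
    {"angular":[0,0,0],"xyz":[-3.47,-1.42,0],"claw":4},
    {"angular":[0,0,0],"xyz":[-3.47,-1.42,0],"claw":4},
    {"angular":[0,0,0],"xyz":[-3.47,-1.42,0],"claw":4},
    {"angular":[0,0,0],"xyz":[0,0,0],"claw":4},
    {"angular":[0,0,0],"xyz":[0,0,3.5],"claw":4},
    {"angular":[0,0,0],"xyz":[0,0,2.7],"claw":4},
    {"angular":[0,0,0],"xyz":[0,0,1.8],"claw":4},
    {"angular":[0,0,0],"xyz":[0,0,0],"claw":0.5},
    {"angular":[0,0,0],"xyz":[0,0,0],"claw":0.5},
    {"angular":[0,0,0],"xyz":[0,0,0],"claw":0.5},
    {"angular":[0,0,0],"xyz":[0,0,0],"claw":0.5},
    {"angular":[0,0,0],"xyz":[0,0,0],"claw":0.5},
    {"angular":[0,0,0],"xyz":[0,0,0],"claw":0.5},
  ],
  force=50,
)

```text
t: 21.0
eef_pos: [0.5338, 0.0077, 0.1268]
ee_rot: [-3.139, 0.0, -1.387]
force: [0.4, -0.6, 6.2]
width: 0.0115
gripper_force: 50.0
```

Request:
servo_tool(
  targets=[
    {"angular":[0,0,0],"xyz":[0,0,-1],"claw":0.5},
    {"angular":[0,0,0],"xyz":[0,0,-1.5],"claw":0.5},
    {"angular":[0,0,0],"xyz":[0,0,-1.5],"claw":0.5},
    {"angular":[0,0,0],"xyz":[0,0,-1.5],"claw":0.5},
    {"angular":[0,0,0],"xyz":[0,0,-1.5],"claw":0.5},
    {"angular":[0,0,0],"xyz":[0,0,-1.5],"claw":0.5},
    {"angular":[0,0,0],"xyz":[0,0,-1],"claw":0.5},
    {"angular":[0,0,0],"xyz":[0,0,0],"claw":0.5},
  ],
)

```text
t: 21.8
eef_pos: [0.5334, 0.0078, 0.2219]
ee_rot: [-3.14, 0.0, -1.387]
force: [0.5, -0.9, -5.0]
width: 0.0115
gripper_force: 50.0
```

Run:
```python
from h import *
go((.444,-.36,.217,-82),(.444,-.36,.117,-82)); print(monitor.get_state()['moment'])
f=cam('side'); g=cam('top'); cv2.imwrite('pics/z2.png',np.hstack([cv2.resize(f['color'],(400,300)),cv2.resize(g['color'],(400,300))]))
```

```text
t 21.8 at [0.5334 0.0078 0.2219] rpy [-1.7988e+02  2.0000e-02 -7.9490e+01] F [ 0.5 -0.9 -5. ] w 0.0115
turn z 2.51 shift cm [35.17 13.97  0.49]
turn z 0.00 shift cm [ 0.  0. 10.]
[-0.02132959  0.04315608  0.00965512]
```

View pics/z2.png

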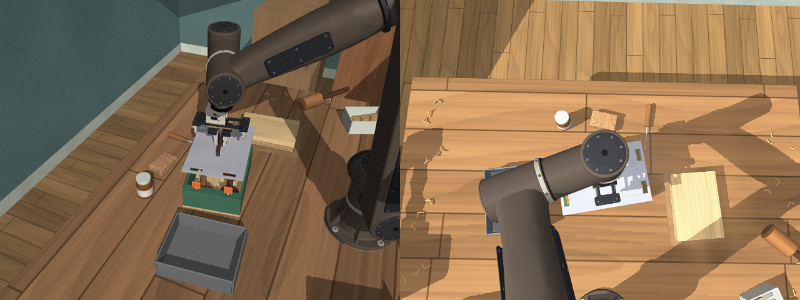

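Request:
servo_tool(
  targets=[
    {"angular":[0,0,0],"xyz":[1.0,0.45,0],"claw":0.5},
    {"angular":[0,0,0],"xyz":[2.0,0.9,0],"claw":0.5},
    {"angular":[0,0,0],"xyz":[2.5,1.12,0],"claw":0.5},
    {"angular":[0,0,0],"xyz":[2.5,1.12,0],"claw":0.5},
    {"angular":[0,0,0],"xyz":[2.5,1.12,0],"claw":0.5},
    {"angular":[0,0,0],"xyz":[2.5,1.12,0],"claw":0.5},
    {"angular":[0,0,0],"xyz":[2.5,1.12,0],"claw":0.5},
    {"angular":[0,0,0],"xyz":[2.5,1.12,0],"claw":0.5},
    {"angular":[0,0,0],"xyz":[2.5,1.12,0],"claw":0.5},
    {"angular":[0,0,0],"xyz":[2.5,1.12,0],"claw":0.5},
    {"angular":[0,0,0],"xyz":[2.5,1.12,0],"claw":0.5},
    {"angular":[0,0,0],"xyz":[2.5,1.12,0],"claw":0.5},
    {"angular":[0,0,0],"xyz":[2.5,1.12,0],"claw":0.5},
    {"angular":[0,0,0],"xyz":[2.5,1.12,0],"claw":0.5},
    {"angular":[0,0,0],"xyz":[1.5,0.7,0],"claw":0.5},
    {"angular":[0,0,0],"xyz":[0,0,0],"claw":0.5},
    {"angular":[0,0,0],"xyz":[0,0,1.5],"claw":0.5},
    {"angular":[0,0,0],"xyz":[0,0,1.5],"claw":0.5},
    {"angular":[0,0,0],"xyz":[0,0,1.5],"claw":0.5},
    {"angular":[0,0,0],"xyz":[0,0,1.5],"claw":0.5},
  ],
)

```text
t: 23.9
eef_pos: [0.4429, -0.3593, 0.1593]
ee_rot: [3.141, 0.001, -1.387]
force: [0.3, 1.1, -4.2]
width: 0.0117
gripper_force: 50.0
```

Request:
servo_tool(
  targets=[
    {"angular":[0,0,0],"xyz":[0,0,0.5],"claw":0.5},
    {"angular":[0,0,0],"xyz":[0,0,0.5],"claw":0.5},
    {"angular":[0,0,0],"xyz":[0,0,0.5],"claw":0.5},
    {"angular":[0,0,0],"xyz":[0,0,0.5],"claw":0.5},
  ],
)

```text
t: 24.3
eef_pos: [0.4439, -0.3599, 0.1407]
ee_rot: [-3.141, -0.001, -1.387]
force: [-0.3, -0.3, -3.6]
width: 0.0112
gripper_force: 50.0
```

Request:
servo_tool(
  targets=[
    {"angular":[0,0,0],"xyz":[0,0,0.5],"claw":0.5},
    {"angular":[0,0,0],"xyz":[0,0,0.5],"claw":0.5},
    {"angular":[0,0,0],"xyz":[0,0,0.5],"claw":0.5},
  ],
)

```text
t: 24.6
eef_pos: [0.4436, -0.3599, 0.1253]
ee_rot: [-3.141, -0.0, -1.388]
force: [-0.3, 0.1, -4.2]
width: 0.0114
gripper_force: 50.0
```

Request:
servo_tool(
  targets=[
    {"angular":[0,0,0],"xyz":[0,0,0.4],"claw":0.5},
    {"angular":[0,0,0],"xyz":[0,0,0.4],"claw":0.5},
    {"angular":[0,0,0],"xyz":[0,0,0.4],"claw":0.5},
  ],
)

```text
t: 24.9
eef_pos: [0.4436, -0.3599, 0.1133]
ee_rot: [3.142, -0.0, -1.388]
force: [-0.6, 0.5, -4.6]
width: 0.0121
gripper_force: 50.0
```

Request:
servo_tool(
  targets=[
    {"angular":[0,0,0],"xyz":[0,0,0.3],"claw":0.5},
    {"angular":[0,0,0],"xyz":[0,0,0.3],"claw":0.5},
    {"angular":[0,0,0],"xyz":[0,0,0],"claw":0.5},
  ],
)

```text
t: 25.2
eef_pos: [0.4433, -0.3597, 0.1071]
ee_rot: [3.141, 0.0, -1.388]
force: [0.9, -0.6, -4.9]
width: 0.0112
gripper_force: 50.0
```

Request:
servo_tool(
  targets=[
    {"angular":[0,0,0],"xyz":[0,0,0.3],"claw":0.5},
    {"angular":[0,0,0],"xyz":[0,0,0.3],"claw":0.5},
    {"angular":[0,0,0],"xyz":[0,0,0],"claw":0.5},
  ],
)

```text
t: 25.5
eef_pos: [0.4433, -0.3597, 0.1011]
ee_rot: [3.141, 0.0, -1.388]
force: [-0.8, -0.2, -3.2]
width: 0.0117
gripper_force: 50.0
```

Request:
servo_tool(
  targets=[
    {"angular":[0,0,0],"xyz":[0,0,0.3],"claw":0.5},
    {"angular":[0,0,0],"xyz":[0,0,0],"claw":0.5},
  ],
)

```text
t: 25.7
eef_pos: [0.4434, -0.3597, 0.0982]
ee_rot: [3.141, 0.0, -1.388]
force: [0.2, 0.1, -4.2]
width: 0.0111
gripper_force: 50.0
```

Request:
servo_tool(
  targets=[
    {"angular":[0,0,0],"xyz":[0,0,0.3],"claw":0.5},
    {"angular":[0,0,0],"xyz":[0,0,0],"claw":0.5},
  ],
)

```text
t: 25.9
eef_pos: [0.4436, -0.3599, 0.0954]
ee_rot: [-3.142, -0.0, -1.387]
force: [-0.3, -0.4, -3.8]
width: 0.0115
gripper_force: 50.0
```

Request:
servo_tool(
  targets=[
    {"angular":[0,0,0],"xyz":[0,0,0.3],"claw":0.5},
    {"angular":[0,0,0],"xyz":[0,0,0],"claw":0.5},
  ],
)

```text
t: 26.1
eef_pos: [0.4437, -0.3599, 0.0952]
ee_rot: [-3.141, -0.001, -1.386]
force: [-6.1, 7.6, 20.9]
width: 0.0111
gripper_force: 50.0
```

Contact came at TCP z ≈ 0.095, so the pile top is at about 56 mm. I'll ease off and release.

Request:
servo_tool(
  targets=[
    {"angular":[0,0,0],"xyz":[0,0,-0.2],"claw":0.5},
    {"angular":[0,0,0],"xyz":[0,0,0],"claw":0.5},
    {"angular":[0,0,0],"xyz":[0,0,0],"claw":2},
    {"angular":[0,0,0],"xyz":[0,0,0],"claw":3.5},
    {"angular":[0,0,0],"xyz":[0,0,0],"claw":4},
    {"angular":[0,0,0],"xyz":[0,0,0],"claw":4},
    {"angular":[0,0,0],"xyz":[0,0,-1],"claw":4},
    {"angular":[0,0,0],"xyz":[0,0,-3],"claw":4},
    {"angular":[0,0,0],"xyz":[0,0,-4],"claw":4},
    {"angular":[0,0,0],"xyz":[0,0,-4],"claw":4},
    {"angular":[0,0,0],"xyz":[0,0,-4],"claw":4},
    {"angular":[0,0,0],"xyz":[0,0,0],"claw":4},
  ],
)

```text
t: 27.3
eef_pos: [0.4459, -0.3615, 0.2618]
ee_rot: [-3.133, -0.007, -1.387]
force: [-0.5, 0.3, 0.0]
width: 0.0401
gripper_force: 0.0
```

Run:
```python
from h import *
go()
f=cam('top','top3.png'); g=cam('side'); cv2.imwrite('pics/z3.png',np.hstack([cv2.resize(f['color'][210:410,110:530],(798,380),interpolation=2)])); cv2.imwrite('pics/side3.png',g['color'])
a=cv2.resize(f['color'][220:400,110:540],(764,320)); b=cv2.resize(g['color'][170:350,260:500],(373,280)); v=np.zeros((280,764,3),np.uint8); v[:,:373]=b; cv2.imwrite('pics/z3.png',np.vstack([a,v]))
```

```text
t 27.3 at [ 0.4459 -0.3615  0.2618] rpy [-179.53   -0.41  -79.45] F [-0.5  0.3  0. ] w 0.0401
```

View pics/z3.png

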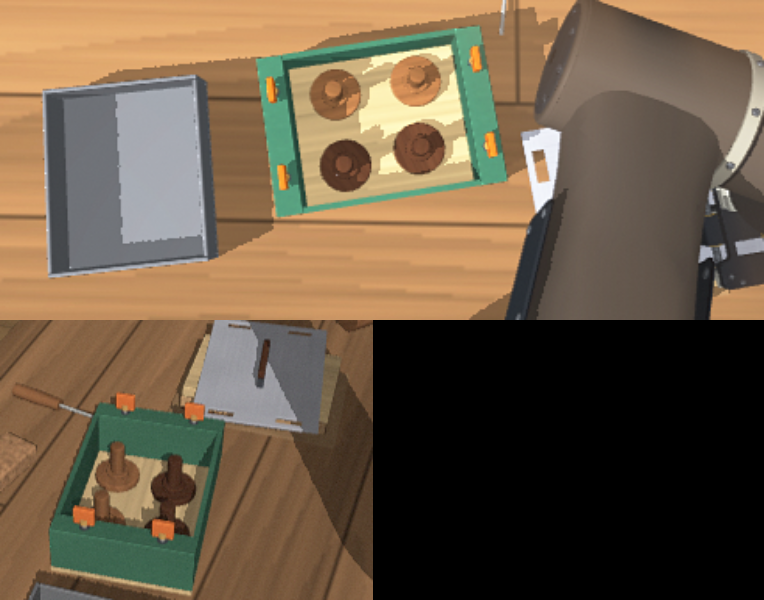

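All four feet stand in the box, with stem tops near (337,87), (416,74), (346,163) and (419,144) in the crop. The cover lies flat on the pile.

```bash
cat >> h.py <<'E'
B=np.array([.5347,.0077]); BY=np.radians(10.1)
C=np.array([.456,.349]); CY=np.radians(7.3)
def rot(a): return np.array([[np.cos(a),-np.sin(a)],[np.sin(a),np.cos(a)]])
def tob(p): return rot(BY).T@(np.array(p)-B)
def crate(x,y): return C+rot(CY)@np.array([x,y])
E
python3 - <<'E'
from h import *
f=viewer.grab_frame('top')
for n,u,v in(('A',337,87),('B',416,74),('C',346,163),('D',419,144)):
    p=onz(f,110+u/1.777,220+v/1.777,.08)[:2]; print(n,p.round(4),tob(p).round(4))
print([crate(x,y).round(4) for x,y in((58,48),(58,-48),(-58,48),(-58,-48)) for x,y in [(x/1000,y/1000)]])
p=onz(f,110+337/1.777,220+87/1.777,.08)[:2]
go((*p,.22,-80),(*p,.07,-80))
E
```

```text
A [0.5771 0.0666] [0.0521 0.0505]
B [ 0.5972 -0.0414] [ 0.0529 -0.0593]
C [0.4742 0.0516] [-0.0519  0.0538]
D [ 0.5014 -0.0465] [-0.0423 -0.0476]
[array([0.5074, 0.404 ]), array([0.5196, 0.3088]), array([0.3924, 0.3892]), array([0.4046, 0.294 ])]
t 27.4 at [ 0.4433 -0.3597  0.2549] rpy [-179.95   -0.    -79.51] F [ 0.9  0.8 -0.9] w 0.0398
turn z 0.49 shift cm [-39.65 -20.57   3.49]
turn z 0.00 shift cm [ 0.  0. 15.]
```

Request:
servo_tool(
  targets=[
    {"angular":[0,0,0.5],"xyz":[-2.6,-1.35,0.25],"claw":4},
    {"angular":[0,0,0],"xyz":[-3.37,-1.75,0.3],"claw":4},
    {"angular":[0,0,0],"xyz":[-3.37,-1.75,0.3],"claw":4},
    {"angular":[0,0,0],"xyz":[-3.37,-1.75,0.3],"claw":4},
    {"angular":[0,0,0],"xyz":[-3.37,-1.75,0.3],"claw":4},
    {"angular":[0,0,0],"xyz":[-3.37,-1.75,0.3],"claw":4},
    {"angular":[0,0,0],"xyz":[-3.37,-1.75,0.3],"claw":4},
    {"angular":[0,0,0],"xyz":[-3.37,-1.75,0.3],"claw":4},
    {"angular":[0,0,0],"xyz":[-3.37,-1.75,0.3],"claw":4},
    {"angular":[0,0,0],"xyz":[-3.37,-1.75,0.3],"claw":4},
    {"angular":[0,0,0],"xyz":[-3.37,-1.75,0.3],"claw":4},
    {"angular":[0,0,0],"xyz":[-3.35,-1.72,0.3],"claw":4},
    {"angular":[0,0,0],"xyz":[0,0,0],"claw":4},
  ],
)

```text
t: 28.75
eef_pos: [0.5773, 0.0697, 0.2169]
ee_rot: [3.139, -0.001, -1.393]
force: [-0.2, -0.9, 0.3]
width: 0.0399
gripper_force: 0.0
```

Run:
```python
from h import *
f=cam('wrist','w2.png')
for n,p in dict(A=(.5771,.0666),B=(.5972,-.0414),C=(.4742,.0516),D=(.5014,-.0465)).items(): print(n,proj(f,(*p,.08)).round(0))
go((.5771,.0666,.071,-80))
```

```text
A [322. 232.]
B [321.  65.]
C [467. 236.]
D [469.  85.]
t 28.8 at [0.5766 0.0681 0.2171] rpy [ 1.798e+02 -4.000e-02 -7.985e+01] F [0.2 0.2 0.4] w 0.04
turn z 0.15 shift cm [ 0.15 -0.02 14.61]
```

View pics/w2.png

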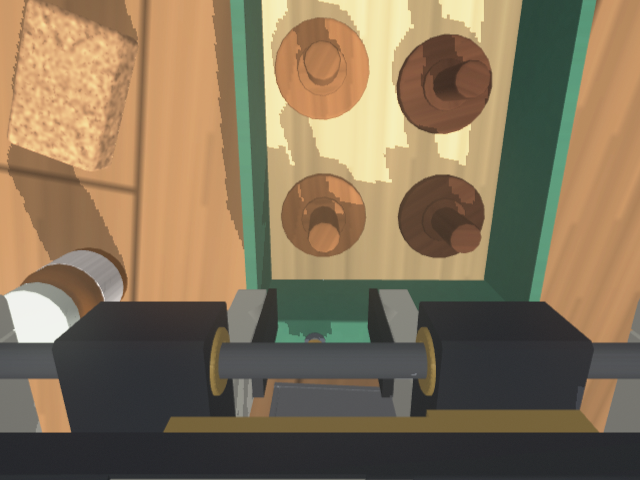

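The wrist view shows stem tops A (323,237), B (323,62), C (466,238) and D (473,80), all within 5 px of prediction. I'll pick A.

Request:
servo_tool(
  targets=[
    {"angular":[0,0,0],"xyz":[0,0,3.7],"claw":4},
    {"angular":[0,0,0],"xyz":[0,0,3.7],"claw":4},
    {"angular":[0,0,0],"xyz":[0,0,3.7],"claw":4},
    {"angular":[0,0,0],"xyz":[0,0,2.5],"claw":4},
    {"angular":[0,0,0],"xyz":[0,0,1],"claw":4},
    {"angular":[0,0,0],"xyz":[0,0,0],"claw":1.5},
    {"angular":[0,0,0],"xyz":[0,0,0],"claw":1.5},
    {"angular":[0,0,0],"xyz":[0,0,0],"claw":1.5},
    {"angular":[0,0,0],"xyz":[0,0,0],"claw":1.5},
  ],
  force=25,
)

```text
t: 29.7
eef_pos: [0.5779, 0.0666, 0.0745]
ee_rot: [-3.139, 0.0, -1.396]
force: [-0.4, -0.8, 1.7]
width: 0.0235
gripper_force: 25.0
```

Request:
servo_tool(
  targets=[
    {"angular":[0,0,0],"xyz":[0,0,-2],"claw":1.5},
    {"angular":[0,0,0],"xyz":[0,0,-3.5],"claw":1.5},
    {"angular":[0,0,0],"xyz":[0,0,-3.5],"claw":1.5},
    {"angular":[0,0,0],"xyz":[0,0,-3.5],"claw":1.5},
    {"angular":[0,0,0],"xyz":[0,0,-1.5],"claw":1.5},
    {"angular":[0,0,0],"xyz":[0,0,0],"claw":1.5},
  ],
)

```text
t: 30.3
eef_pos: [0.5784, 0.0669, 0.2168]
ee_rot: [-3.135, 0.001, -1.396]
force: [-0.1, -0.4, -1.5]
width: 0.0235
gripper_force: 25.0
```

Run:
```python
from h import *
go((*crate(.058,.048),.21,-80),(*crate(.058,.048),.071,-80))
```

```text
t 30.3 at [0.5784 0.0669 0.2168] rpy [-1.7964e+02  7.0000e-02 -7.9980e+01] F [-0.1 -0.4 -1.5] w 0.0235
turn z 0.02 shift cm [-34.42   1.13   0.68]
turn z 0.00 shift cm [ 0.   0.  13.9]
```

Request:
servo_tool(
  targets=[
    {"angular":[0,0,0],"xyz":[-1.92,0.1,0],"claw":1.5},
    {"angular":[0,0,0],"xyz":[-3.5,0.11,0],"claw":1.5},
    {"angular":[0,0,0],"xyz":[-3.5,0.11,0],"claw":1.5},
    {"angular":[0,0,0],"xyz":[-3.5,0.11,0],"claw":1.5},
    {"angular":[0,0,0],"xyz":[-3.5,0.11,0],"claw":1.5},
    {"angular":[0,0,0],"xyz":[-3.5,0.11,0],"claw":1.5},
    {"angular":[0,0,0],"xyz":[-3.5,0.11,0],"claw":1.5},
    {"angular":[0,0,0],"xyz":[-3.5,0.11,0],"claw":1.5},
    {"angular":[0,0,0],"xyz":[-3.5,0.11,0],"claw":1.5},
    {"angular":[0,0,0],"xyz":[-2.5,0.11,0],"claw":1.5},
    {"angular":[0,0,0],"xyz":[-1.5,0.06,0],"claw":1.5},
    {"angular":[0,0,0],"xyz":[0,0,3.5],"claw":1.5},
    {"angular":[0,0,0],"xyz":[0,0,3.5],"claw":1.5},
    {"angular":[0,0,0],"xyz":[0,0,3.5],"claw":1.5},
    {"angular":[0,0,0],"xyz":[0,0,2.5],"claw":1.5},
    {"angular":[0,0,0],"xyz":[0,0,0],"claw":1.5},
  ],
)

```text
t: 31.9
eef_pos: [0.5049, 0.3957, 0.0786]
ee_rot: [3.135, -0.005, -1.397]
force: [-0.2, -0.8, -1.6]
width: 0.0234
gripper_force: 25.0
```

Request:
servo_tool(
  targets=[
    {"angular":[0,0,0],"xyz":[0,0,0.5],"claw":1.5},
    {"angular":[0,0,0],"xyz":[0,0,0.5],"claw":1.5},
    {"angular":[0,0,0],"xyz":[0,0,0.3],"claw":1.5},
    {"angular":[0,0,0],"xyz":[0,0,0],"claw":1.5},
  ],
)

```text
t: 32.3
eef_pos: [0.5074, 0.3991, 0.0725]
ee_rot: [-3.139, 0.002, -1.396]
force: [-1.8, -1.9, 7.1]
width: 0.0235
gripper_force: 25.0
```

Request:
servo_tool(
  targets=[
    {"angular":[0,0,0],"xyz":[0,0,-0.2],"claw":1.5},
    {"angular":[0,0,0],"xyz":[0,0,0],"claw":4},
    {"angular":[0,0,0],"xyz":[0,0,0],"claw":4},
    {"angular":[0,0,0],"xyz":[0,0,0],"claw":4},
    {"angular":[0,0,0],"xyz":[0,0,-3.5],"claw":4},
    {"angular":[0,0,0],"xyz":[0,0,-3.5],"claw":4},
    {"angular":[0,0,0],"xyz":[0,0,-3.5],"claw":4},
    {"angular":[0,0,0],"xyz":[0,0,-3.5],"claw":4},
    {"angular":[0,0,0],"xyz":[0,0,0],"claw":4},
  ],
)

```text
t: 33.2
eef_pos: [0.5088, 0.4003, 0.218]
ee_rot: [-3.134, 0.005, -1.395]
force: [-0.0, 0.1, -0.3]
width: 0.0398
gripper_force: 0.0
```

Run:
```python
from h import *
go((.4742,.0516,.215,-80),(.4742,.0516,.071,-80),(*crate(-.058,.048),.215,-80))
```

```text
t 33.2 at [0.5088 0.4003 0.218 ] rpy [-179.57    0.3   -79.96] F [-0.   0.1 -0.3] w 0.0398
turn z 0.04 shift cm [33.74  9.46  0.3 ]
turn z 0.00 shift cm [ 0.   0.  14.4]
turn z 0.00 shift cm [-34.67   2.2  -14.4 ]
```

Now C: I'll travel over it and check with the cameras before descending.

Request:
servo_tool(
  targets=[
    {"angular":[0,0,0],"xyz":[2.0,0.56,0],"claw":4},
    {"angular":[0,0,0],"xyz":[3.53,0.99,0],"claw":4},
    {"angular":[0,0,0],"xyz":[3.53,0.99,0],"claw":4},
    {"angular":[0,0,0],"xyz":[3.53,0.99,0],"claw":4},
    {"angular":[0,0,0],"xyz":[3.53,0.99,0],"claw":4},
    {"angular":[0,0,0],"xyz":[3.53,0.99,0],"claw":4},
    {"angular":[0,0,0],"xyz":[3.53,0.99,0],"claw":4},
    {"angular":[0,0,0],"xyz":[3.53,0.99,0],"claw":4},
    {"angular":[0,0,0],"xyz":[3.53,0.99,0],"claw":4},
    {"angular":[0,0,0],"xyz":[3.5,0.98,0],"claw":4},
    {"angular":[0,0,0],"xyz":[0,0,0],"claw":4},
    {"angular":[0,0,0],"xyz":[0,0,0],"claw":4},
  ],
)

```text
t: 34.4
eef_pos: [0.4722, 0.0491, 0.212]
ee_rot: [-3.141, 0.0, -1.398]
force: [0.7, 0.3, 0.4]
width: 0.0401
gripper_force: 0.0
```

Run:
```python
from h import *
f=cam('wrist','w3.png')
for n,p in dict(A=(.5771,.0666),B=(.5972,-.0434),C=(.4742,.0516),D=(.498,-.0485)).items(): print(n,proj(f,(*p,.08)).round(0))
go((.4742,.0516,.071,-80))
g=cam('side'); cv2.imwrite('pics/z4.png',np.hstack([cv2.resize(f['color'],(400,300)),cv2.resize(g['color'][200:480,200:573],(400,300))]))
```

```text
A [171. 236.]
B [149.  64.]
C [318. 240.]
D [308.  85.]
t 34.5 at [0.4724 0.0497 0.212 ] rpy [-1.7998e+02  1.0000e-02 -8.0040e+01] F [-0.2  0.3 -0.5] w 0.0397
turn z -0.04 shift cm [-0.15 -0.21 14.1 ]
```

View pics/z4.png

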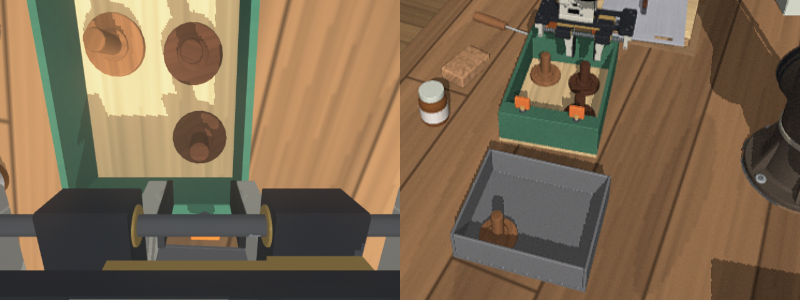

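A is standing in the crate, and C is at (317,240) in full pixels, where predicted.

Request:
servo_tool(
  targets=[
    {"angular":[0,0,0],"xyz":[-0.15,-0.2,3.7],"claw":4},
    {"angular":[0,0,0],"xyz":[0,0,3.7],"claw":4},
    {"angular":[0,0,0],"xyz":[0,0,3.5],"claw":4},
    {"angular":[0,0,0],"xyz":[0,0,2.2],"claw":4},
    {"angular":[0,0,0],"xyz":[0,0,1],"claw":4},
    {"angular":[0,0,0],"xyz":[0,0,0],"claw":1.5},
    {"angular":[0,0,0],"xyz":[0,0,0],"claw":1.5},
    {"angular":[0,0,0],"xyz":[0,0,0],"claw":1.5},
    {"angular":[0,0,0],"xyz":[0,0,0],"claw":1.5},
  ],
)

```text
t: 35.4
eef_pos: [0.4748, 0.0521, 0.0722]
ee_rot: [-3.139, 0.001, -1.396]
force: [-0.4, 0.9, 1.6]
width: 0.0236
gripper_force: 25.0
```

Request:
servo_tool(
  targets=[
    {"angular":[0,0,0],"xyz":[0,0,-2],"claw":1.5},
    {"angular":[0,0,0],"xyz":[0,0,-3.5],"claw":1.5},
    {"angular":[0,0,0],"xyz":[0,0,-3.5],"claw":1.5},
    {"angular":[0,0,0],"xyz":[0,0,-3.5],"claw":1.5},
    {"angular":[0,0,0],"xyz":[0,0,-1.5],"claw":1.5},
    {"angular":[0,0,0],"xyz":[0,0,0],"claw":1.5},
  ],
)

```text
t: 36.0
eef_pos: [0.4752, 0.0521, 0.2143]
ee_rot: [-3.135, 0.002, -1.396]
force: [1.2, 0.6, -2.4]
width: 0.0234
gripper_force: 25.0
```

Run:
```python
from h import *
go((*crate(-.058,.048),.21,-80),(*crate(-.058,.048),.0735,-80))
```

```text
t 36.0 at [0.4752 0.0521 0.2143] rpy [-1.7965e+02  1.0000e-01 -8.0000e+01] F [ 1.2  0.6 -2.4] w 0.0234
turn z 0.00 shift cm [-34.64   2.31   0.43]
turn z 0.00 shift cm [ 0.    0.   13.65]
```

Request:
servo_tool(
  targets=[
    {"angular":[0,0,0],"xyz":[-2,0.2,0],"claw":1.5},
    {"angular":[0,0,0],"xyz":[-3.5,0.23,0],"claw":1.5},
    {"angular":[0,0,0],"xyz":[-3.5,0.23,0],"claw":1.5},
    {"angular":[0,0,0],"xyz":[-3.5,0.23,0],"claw":1.5},
    {"angular":[0,0,0],"xyz":[-3.5,0.23,0],"claw":1.5},
    {"angular":[0,0,0],"xyz":[-3.5,0.23,0],"claw":1.5},
    {"angular":[0,0,0],"xyz":[-3.5,0.23,0],"claw":1.5},
    {"angular":[0,0,0],"xyz":[-3.5,0.23,0],"claw":1.5},
    {"angular":[0,0,0],"xyz":[-3.5,0.23,0],"claw":1.5},
    {"angular":[0,0,0],"xyz":[-2.6,0.17,0],"claw":1.5},
    {"angular":[0,0,0],"xyz":[-2,0.1,0],"claw":1.5},
    {"angular":[0,0,0],"xyz":[0,0,3.5],"claw":1.5},
    {"angular":[0,0,0],"xyz":[0,0,3.5],"claw":1.5},
    {"angular":[0,0,0],"xyz":[0,0,3.5],"claw":1.5},
    {"angular":[0,0,0],"xyz":[0,0,2.7],"claw":1.5},
    {"angular":[0,0,0],"xyz":[0,0,0],"claw":1.5},
  ],
)

```text
t: 37.6
eef_pos: [0.3896, 0.3854, 0.0751]
ee_rot: [3.136, -0.006, -1.397]
force: [-1.2, -0.8, -1.7]
width: 0.0236
gripper_force: 25.0
```

Request:
servo_tool(
  targets=[
    {"angular":[0,0,0],"xyz":[0,0,0.5],"claw":1.5},
    {"angular":[0,0,0],"xyz":[0,0,0.5],"claw":1.5},
    {"angular":[0,0,0],"xyz":[0,0,0.2],"claw":1.5},
    {"angular":[0,0,0],"xyz":[0,0,0],"claw":1.5},
  ],
)

```text
t: 38.0
eef_pos: [0.3918, 0.3892, 0.0699]
ee_rot: [-3.139, 0.002, -1.395]
force: [-3.7, -3.0, 12.7]
width: 0.0235
gripper_force: 25.0
```

Request:
servo_tool(
  targets=[
    {"angular":[0,0,0],"xyz":[0,0,-0.2],"claw":1.5},
    {"angular":[0,0,0],"xyz":[0,0,0],"claw":4},
    {"angular":[0,0,0],"xyz":[0,0,0],"claw":4},
    {"angular":[0,0,0],"xyz":[0,0,0],"claw":4},
    {"angular":[0,0,0],"xyz":[0,0,-3.5],"claw":4},
    {"angular":[0,0,0],"xyz":[0,0,-3.5],"claw":4},
    {"angular":[0,0,0],"xyz":[0,0,-3.5],"claw":4},
    {"angular":[0,0,0],"xyz":[0,0,-3.5],"claw":4},
    {"angular":[0,0,0],"xyz":[0,0,0],"claw":4},
  ],
)

```text
t: 38.9
eef_pos: [0.3927, 0.3905, 0.2143]
ee_rot: [-3.136, 0.006, -1.395]
force: [0.6, 0.5, 0.3]
width: 0.0397
gripper_force: 0.0
```

Run:
```python
from h import *
go((.5972,-.0434,.215,-80))
```

```text
t 38.9 at [0.3927 0.3905 0.2143] rpy [-179.65    0.34  -79.95] F [0.6 0.5 0.3] w 0.0397
turn z 0.05 shift cm [ 46.28 -12.6   -0.07]
```

Request:
servo_tool(
  targets=[
    {"angular":[0,0,0],"xyz":[2.0,-0.56,0],"claw":4},
    {"angular":[0,0,0],"xyz":[3.5,-0.95,0],"claw":4},
    {"angular":[0,0,0],"xyz":[3.5,-0.95,0],"claw":4},
    {"angular":[0,0,0],"xyz":[3.5,-0.95,0],"claw":4},
    {"angular":[0,0,0],"xyz":[3.5,-0.95,0],"claw":4},
    {"angular":[0,0,0],"xyz":[3.5,-0.95,0],"claw":4},
    {"angular":[0,0,0],"xyz":[3.5,-0.95,0],"claw":4},
    {"angular":[0,0,0],"xyz":[3.5,-0.95,0],"claw":4},
    {"angular":[0,0,0],"xyz":[3.5,-0.95,0],"claw":4},
    {"angular":[0,0,0],"xyz":[3.5,-0.95,0],"claw":4},
    {"angular":[0,0,0],"xyz":[3.5,-0.95,0],"claw":4},
    {"angular":[0,0,0],"xyz":[3.5,-0.95,0],"claw":4},
    {"angular":[0,0,0],"xyz":[3.5,-0.95,0],"claw":4},
    {"angular":[0,0,0],"xyz":[2.3,-0.64,0],"claw":4},
    {"angular":[0,0,0],"xyz":[0,0,0],"claw":4},
    {"angular":[0,0,0],"xyz":[0,0,0],"claw":4},
  ],
)

```text
t: 40.5
eef_pos: [0.5954, -0.0463, 0.2082]
ee_rot: [3.14, 0.0, -1.398]
force: [-0.6, -0.0, 0.9]
width: 0.0398
gripper_force: 0.0
```

Run:
```python
from h import *
f=cam('wrist')
for n,p in dict(B=(.5972,-.0434),D=(.498,-.0485)).items(): print(n,proj(f,(*p,.08)).round(0))
go((.5972,-.0434,.071,-80))
g=cam('side'); cv2.imwrite('pics/z5.png',np.hstack([cv2.resize(f['color'],(400,300)),cv2.resize(g['color'][200:480,200:573],(400,300))]))
```

```text
B [318. 243.]
D [457. 259.]
t 40.5 at [ 0.5953 -0.0457  0.2085] rpy [ 1.7995e+02  1.0000e-02 -8.0030e+01] F [0.3 0.6 0.8] w 0.0396
turn z -0.03 shift cm [-0.19 -0.23 13.75]
```

View pics/z5.png

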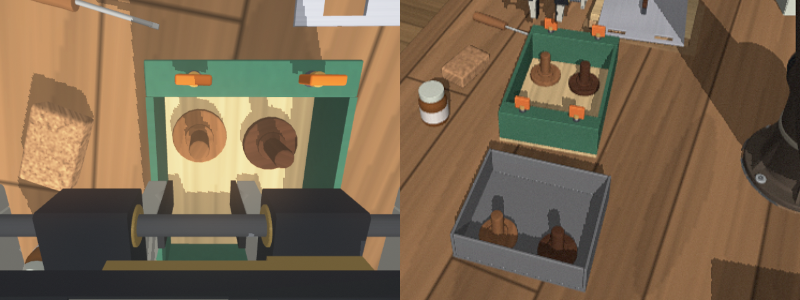

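A and C stand in the crate. B is at (318,238) and D at (454,254), close to prediction. I'll pick B.

Request:
servo_tool(
  targets=[
    {"angular":[0,0,0],"xyz":[0,-0.2,3.5],"claw":4},
    {"angular":[0,0,0],"xyz":[0,0,3.5],"claw":4},
    {"angular":[0,0,0],"xyz":[0,0,3.5],"claw":4},
    {"angular":[0,0,0],"xyz":[0,0,2.2],"claw":4},
    {"angular":[0,0,0],"xyz":[0,0,1],"claw":4},
    {"angular":[0,0,0],"xyz":[0,0,0],"claw":1.5},
    {"angular":[0,0,0],"xyz":[0,0,0],"claw":1.5},
    {"angular":[0,0,0],"xyz":[0,0,0],"claw":1.5},
    {"angular":[0,0,0],"xyz":[0,0,0],"claw":1.5},
  ],
)

```text
t: 41.5
eef_pos: [0.5986, -0.0451, 0.0736]
ee_rot: [-3.139, 0.0, -1.396]
force: [-0.6, 2.1, 3.6]
width: 0.0232
gripper_force: 25.0
```

Request:
servo_tool(
  targets=[
    {"angular":[0,0,0],"xyz":[0,0,-2],"claw":1.5},
    {"angular":[0,0,0],"xyz":[0,0,-3.5],"claw":1.5},
    {"angular":[0,0,0],"xyz":[0,0,-3.5],"claw":1.5},
    {"angular":[0,0,0],"xyz":[0,0,-3.5],"claw":1.5},
    {"angular":[0,0,0],"xyz":[0,0,-1.5],"claw":1.5},
    {"angular":[0,0,0],"xyz":[0,0,0],"claw":1.5},
  ],
)

```text
t: 42.1
eef_pos: [0.5989, -0.0453, 0.2157]
ee_rot: [-3.135, -0.0, -1.396]
force: [0.8, 0.4, -1.3]
width: 0.0238
gripper_force: 25.0
```

Run:
```python
from h import *
go((*crate(.058,-.048),.21,-80),(*crate(.058,-.048),.0735,-80))
```

```text
t 42.1 at [ 0.5989 -0.0453  0.2157] rpy [-179.64   -0.    -79.99] F [ 0.8  0.4 -1.3] w 0.0238
turn z 0.01 shift cm [-36.25   1.66   0.57]
turn z 0.00 shift cm [ 0.    0.   13.65]
```

Request:
servo_tool(
  targets=[
    {"angular":[0,0,0],"xyz":[-2,0.1,0],"claw":1.5},
    {"angular":[0,0,0],"xyz":[-3.5,0.16,0],"claw":1.5},
    {"angular":[0,0,0],"xyz":[-3.5,0.16,0],"claw":1.5},
    {"angular":[0,0,0],"xyz":[-3.5,0.16,0],"claw":1.5},
    {"angular":[0,0,0],"xyz":[-3.5,0.16,0],"claw":1.5},
    {"angular":[0,0,0],"xyz":[-3.5,0.16,0],"claw":1.5},
    {"angular":[0,0,0],"xyz":[-3.5,0.16,0],"claw":1.5},
    {"angular":[0,0,0],"xyz":[-3.5,0.16,0],"claw":1.5},
    {"angular":[0,0,0],"xyz":[-3.5,0.16,0],"claw":1.5},
    {"angular":[0,0,0],"xyz":[-3.5,0.16,0],"claw":1.5},
    {"angular":[0,0,0],"xyz":[-2.75,0.12,0],"claw":1.5},
    {"angular":[0,0,0],"xyz":[0,0,3.5],"claw":1.5},
    {"angular":[0,0,0],"xyz":[0,0,3.5],"claw":1.5},
    {"angular":[0,0,0],"xyz":[0,0,3.5],"claw":1.5},
    {"angular":[0,0,0],"xyz":[0,0,2.5],"claw":1.5},
    {"angular":[0,0,0],"xyz":[0,0,0],"claw":1.5},
  ],
)

```text
t: 43.7
eef_pos: [0.5158, 0.3063, 0.0775]
ee_rot: [3.135, -0.004, -1.397]
force: [-0.0, -0.6, -1.5]
width: 0.0231
gripper_force: 25.0
```

Request:
servo_tool(
  targets=[
    {"angular":[0,0,0],"xyz":[0,0,0.5],"claw":1.5},
    {"angular":[0,0,0],"xyz":[0,0,0.5],"claw":1.5},
    {"angular":[0,0,0],"xyz":[0,0,0.3],"claw":1.5},
    {"angular":[0,0,0],"xyz":[0,0,0],"claw":1.5},
  ],
)

```text
t: 44.1
eef_pos: [0.5188, 0.3093, 0.0715]
ee_rot: [-3.139, 0.001, -1.396]
force: [-3.9, -1.7, 10.1]
width: 0.0233
gripper_force: 25.0
```

Request:
servo_tool(
  targets=[
    {"angular":[0,0,0],"xyz":[0,0,-0.2],"claw":1.5},
    {"angular":[0,0,0],"xyz":[0,0,0],"claw":4},
    {"angular":[0,0,0],"xyz":[0,0,0],"claw":4},
    {"angular":[0,0,0],"xyz":[0,0,0],"claw":4},
    {"angular":[0,0,0],"xyz":[0,0,-3.5],"claw":4},
    {"angular":[0,0,0],"xyz":[0,0,-3.5],"claw":4},
    {"angular":[0,0,0],"xyz":[0,0,-3.5],"claw":4},
    {"angular":[0,0,0],"xyz":[0,0,-3.5],"claw":4},
    {"angular":[0,0,0],"xyz":[0,0,0],"claw":4},
  ],
)

```text
t: 45.0
eef_pos: [0.5205, 0.3103, 0.2167]
ee_rot: [-3.134, 0.004, -1.395]
force: [0.1, 0.2, -0.0]
width: 0.0399
gripper_force: 0.0
```

Run:
```python
from h import *
go((.5005,-.0505,.215,-80))
```

```text
t 45.0 at [0.5205 0.3103 0.2167] rpy [-179.55    0.25  -79.95] F [ 0.1  0.2 -0. ] w 0.0399
turn z 0.05 shift cm [35.19  8.23  0.17]
```

Request:
servo_tool(
  targets=[
    {"angular":[0,0,0],"xyz":[2.0,0.47,0],"claw":4},
    {"angular":[0,0,0],"xyz":[3.5,0.82,0],"claw":4},
    {"angular":[0,0,0],"xyz":[3.5,0.82,0],"claw":4},
    {"angular":[0,0,0],"xyz":[3.5,0.82,0],"claw":4},
    {"angular":[0,0,0],"xyz":[3.5,0.82,0],"claw":4},
    {"angular":[0,0,0],"xyz":[3.5,0.82,0],"claw":4},
    {"angular":[0,0,0],"xyz":[3.5,0.82,0],"claw":4},
    {"angular":[0,0,0],"xyz":[3.5,0.82,0],"claw":4},
    {"angular":[0,0,0],"xyz":[3.5,0.82,0],"claw":4},
    {"angular":[0,0,0],"xyz":[3.5,0.82,0],"claw":4},
    {"angular":[0,0,0],"xyz":[1.5,0.35,0],"claw":4},
    {"angular":[0,0,0],"xyz":[0,0,0],"claw":4},
    {"angular":[0,0,0],"xyz":[0,0,0],"claw":4},
  ],
)

```text
t: 46.3
eef_pos: [0.4977, -0.0508, 0.2104]
ee_rot: [3.141, 0.0, -1.398]
force: [0.6, -0.0, -0.5]
width: 0.0396
gripper_force: 0.0
```

Run:
```python
from h import *
f=cam('wrist')
for n,p in dict(D=(.5005,-.0505)).items(): print(n,proj(f,(*p,.08)).round(0))
go((.5005,-.0505,.071,-80))
g=cam('side'); cv2.imwrite('pics/z6.png',np.hstack([cv2.resize(f['color'],(400,300)),cv2.resize(g['color'][200:480,200:573],(400,300))]))
```

```text
D [317. 238.]
t 46.4 at [ 0.4979 -0.0502  0.2106] rpy [179.96   0.   -80.02] F [ 0.4 -0.2  0. ] w 0.04
turn z -0.02 shift cm [ 0.07 -0.25 13.96]
```

View pics/z6.png

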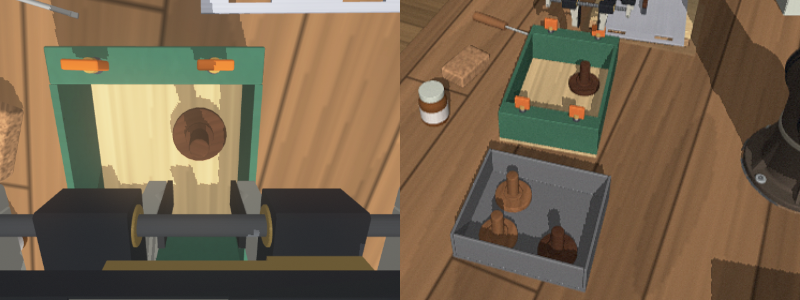

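D is at (318,236), as predicted, and the other three stand in the crate. I'll pick D.

Request:
servo_tool(
  targets=[
    {"angular":[0,0,0],"xyz":[0.1,-0.2,3.6],"claw":4},
    {"angular":[0,0,0],"xyz":[0,0,3.6],"claw":4},
    {"angular":[0,0,0],"xyz":[0,0,3.5],"claw":4},
    {"angular":[0,0,0],"xyz":[0,0,2.2],"claw":4},
    {"angular":[0,0,0],"xyz":[0,0,1],"claw":4},
    {"angular":[0,0,0],"xyz":[0,0,0],"claw":1.5},
    {"angular":[0,0,0],"xyz":[0,0,0],"claw":1.5},
    {"angular":[0,0,0],"xyz":[0,0,0],"claw":1.5},
    {"angular":[0,0,0],"xyz":[0,0,0],"claw":1.5},
  ],
)

```text
t: 47.3
eef_pos: [0.5013, -0.0505, 0.0733]
ee_rot: [-3.139, 0.0, -1.396]
force: [0.9, 1.7, 1.3]
width: 0.0236
gripper_force: 25.0
```

Request:
servo_tool(
  targets=[
    {"angular":[0,0,0],"xyz":[0,0,-2],"claw":1.5},
    {"angular":[0,0,0],"xyz":[0,0,-3.5],"claw":1.5},
    {"angular":[0,0,0],"xyz":[0,0,-3.5],"claw":1.5},
    {"angular":[0,0,0],"xyz":[0,0,-3.5],"claw":1.5},
    {"angular":[0,0,0],"xyz":[0,0,-1.5],"claw":1.5},
    {"angular":[0,0,0],"xyz":[0,0,0],"claw":1.5},
  ],
)

```text
t: 47.9
eef_pos: [0.5018, -0.0507, 0.2154]
ee_rot: [-3.135, 0.0, -1.396]
force: [0.5, -0.3, -1.5]
width: 0.0236
gripper_force: 25.0
```

Run:
```python
from h import *
go((*crate(-.058,-.048),.21,-80),(*crate(-.058,-.048),.0735,-80))
```

```text
t 47.9 at [ 0.5018 -0.0507  0.2154] rpy [-1.7964e+02  2.0000e-02 -7.9990e+01] F [ 0.5 -0.3 -1.5] w 0.0236
turn z 0.01 shift cm [-35.63   3.59   0.54]
turn z 0.00 shift cm [ 0.    0.   13.65]
```

Request:
servo_tool(
  targets=[
    {"angular":[0,0,0],"xyz":[-2,0.2,0],"claw":1.5},
    {"angular":[0,0,0],"xyz":[-3.5,0.35,0],"claw":1.5},
    {"angular":[0,0,0],"xyz":[-3.5,0.35,0],"claw":1.5},
    {"angular":[0,0,0],"xyz":[-3.5,0.35,0],"claw":1.5},
    {"angular":[0,0,0],"xyz":[-3.5,0.35,0],"claw":1.5},
    {"angular":[0,0,0],"xyz":[-3.5,0.35,0],"claw":1.5},
    {"angular":[0,0,0],"xyz":[-3.5,0.35,0],"claw":1.5},
    {"angular":[0,0,0],"xyz":[-3.5,0.35,0],"claw":1.5},
    {"angular":[0,0,0],"xyz":[-3.5,0.35,0],"claw":1.5},
    {"angular":[0,0,0],"xyz":[-3.5,0.35,0],"claw":1.5},
    {"angular":[0,0,0],"xyz":[-2.1,0.24,0],"claw":1.5},
    {"angular":[0,0,0],"xyz":[0,0,3.5],"claw":1.5},
    {"angular":[0,0,0],"xyz":[0,0,3.5],"claw":1.5},
    {"angular":[0,0,0],"xyz":[0,0,3.5],"claw":1.5},
    {"angular":[0,0,0],"xyz":[0,0,2.5],"claw":1.5},
    {"angular":[0,0,0],"xyz":[0,0,0],"claw":1.5},
  ],
)

```text
t: 49.5
eef_pos: [0.4013, 0.2909, 0.0783]
ee_rot: [3.136, -0.005, -1.397]
force: [0.6, -0.9, -0.8]
width: 0.0236
gripper_force: 25.0
```

Request:
servo_tool(
  targets=[
    {"angular":[0,0,0],"xyz":[0,0,0.5],"claw":1.5},
    {"angular":[0,0,0],"xyz":[0,0,0.5],"claw":1.5},
    {"angular":[0,0,0],"xyz":[0,0,0.3],"claw":1.5},
    {"angular":[0,0,0],"xyz":[0,0,0],"claw":1.5},
  ],
)

```text
t: 49.9
eef_pos: [0.4037, 0.2942, 0.0709]
ee_rot: [-3.14, 0.002, -1.396]
force: [-3.2, -0.8, 9.7]
width: 0.0235
gripper_force: 25.0
```

Release, lift clear and check everything; the arm backs away toward the box.

Request:
servo_tool(
  targets=[
    {"angular":[0,0,0],"xyz":[0,0,-0.2],"claw":1.5},
    {"angular":[0,0,0],"xyz":[0,0,0],"claw":4},
    {"angular":[0,0,0],"xyz":[0,0,0],"claw":4},
    {"angular":[0,0,0],"xyz":[0,0,0],"claw":4},
    {"angular":[0,0,0],"xyz":[0,0,-3.5],"claw":4},
    {"angular":[0,0,0],"xyz":[0,0,-3.5],"claw":4},
    {"angular":[0,0,0],"xyz":[0,0,-3.5],"claw":4},
    {"angular":[0,0,0],"xyz":[0,0,-3.5],"claw":4},
    {"angular":[0,0,0],"xyz":[3,0,-1],"claw":4},
    {"angular":[0,0,0],"xyz":[4,0,-1],"claw":4},
    {"angular":[0,0,0],"xyz":[4,0,0],"claw":4},
    {"angular":[0,0,0],"xyz":[4,0,0],"claw":4},
    {"angular":[0,0,0],"xyz":[4,0,0],"claw":4},
    {"angular":[0,0,0],"xyz":[4,0,0],"claw":4},
    {"angular":[0,0,0],"xyz":[4,0,0],"claw":4},
    {"angular":[0,0,0],"xyz":[0,0,0],"claw":4},
    {"angular":[0,0,0],"xyz":[0,0,0],"claw":4},
  ],
)

```text
t: 51.6
eef_pos: [0.4501, 0.0267, 0.231]
ee_rot: [3.142, 0.0, -1.399]
force: [0.7, 0.4, 0.6]
width: 0.0399
gripper_force: 0.0
```

Run:
```python
from h import *
go()
f=cam('top');g=cam('side'); cv2.imwrite('pics/z7.png',np.hstack([cv2.resize(f['color'][150:450,110:510],(400,300)),cv2.resize(g['color'][170:480,160:573],(400,300))]))
```

```text
t 51.6 at [0.4501 0.0267 0.231 ] rpy [180.     0.   -80.15] F [0.7 0.4 0.6] w 0.0399
```

View pics/z7.png

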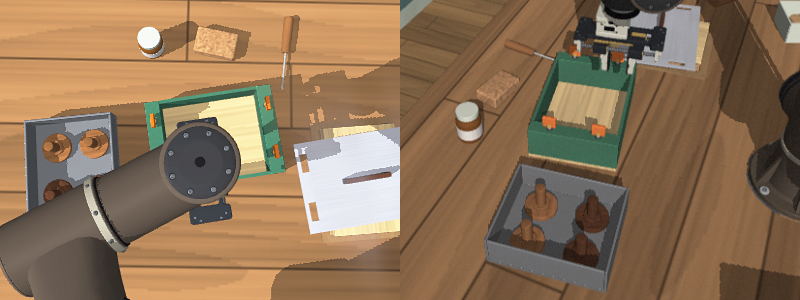

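All four feet stand upright in the crate, the box is empty, the cover lies on the pile with its handle at about (477,328) in full pixels, and the bystanders have not moved.

```bash
python3 -c "
from station import order
print(order.job_done())"
```

```text
the job is handed in; nothing more can be done
None
```

I handed the job in at about 52 s with all four thumbscrews loose, the cover flat and centred on the pile (top felt at about 56 mm), and all four feet upright in the crate; the jar, hand tool and sanding block appear unmoved, and no verdict was returned.

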